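# Set the kitchen clock by its minute hand and shut its glass

## Robot

A 6-joint arm with a two-finger parallel gripper is mounted at the origin on a cart in front of the work surface, level with it; the furniture and walls round the work are solid. World frame = base frame: x ahead of the robot, y to its left, z up, the work surface at z = 0. Lengths are in m, angles in rad, forces in N, time in s.
With the tool pointing down it reaches from about 0.35 to 0.875 m from the base axis. Payload 4.2 kg.
Tool frame: the origin (TCP) lies on the centre line of the jaws, within the pads' length; the fingertips stand 17 mm ahead of it and the grasp point (between the pads) lies 2 mm behind it; z points along the fingers, y is the line along which they close (so a half turn about z gives the same grasp; the last joint's range is limited). The gripper opens to 87 mm and grips with 3 to 60 N. Pads are 19 mm wide; open, the fingers measure 117 mm over their backs; the gripper's body (75 mm by 190 mm) begins 51 mm behind the grasp point.
Start: joints at [1.451, 0.385, 0.008, 0, -1.194, -0.259], TCP at [0.231, 0.581, 0.24] pointing down, gripper open.
Joint ranges: [-3.14, 3.14], [-1.21, 2.06], [-1.07, 1.41], [-3.16, 2.05], [-2.99, -0.16], [-3.1, 3.1]. Speed limits (rad/s): [2.79, 2.79, 3.14, 3.14, 3.14, 3.14].

## Interface

Orientations are given as a rotation vector (axis times angle).
In Python, from workcell import bot gives the robot as it stands.
- The arm moves only by the tool drive_tool, never from a script. Its argument "series" is a list of rows, each a list of 3 entries, a list of its own where there are three numbers: the opening, from -1 (shut) to 1 (fully open), so that 0 is half open, then the shift along the tool's x, y, z in mm, then the turn about the tool's z in rad. In form: [[gripper, [tx, ty, tz], roll], ...]. A call has 1 to 12 rows; each row shifts and turns the commanded pose from where the row before left it, along the tool's axes as they then stand; what a row does not reach is not made up. A row lasts 1/8 s, in which the tool goes at most 62.5 mm and 10.7 degrees, less where a joint would pass 70% of its speed; a pose out of reach is approached as far as the arm can. A call is refused whole if a number of a shift passes 62.5 or a number of a turn 0.188, either way. A call with a gripper value outside its range is refused whole. The fingers move at their own pace and stop on an object; "squeeze" is the grip in N (left out, the last holds). Time passes only in rows, so rows that do not move let the fingers close. It gives the time, the measured TCP pose, the force, the opening and the grip force at its end, in the units of the state.
- bot.read_state(): the state, without advancing time (a new reading comes with each control period).
- bot.snapshot(name): name is "scene" or "side" or "wrist"; returns (picture, depth): 384x512x3 uint8, red, green, blue; 384x512 float32, m along the optical axis (not along the pixel's ray), 0 where there is no reading.
- bot.camera_model(name): a dict with "camera_matrix" (3x3 intrinsics, pixels), "R" (3x3) and "t" (3): a world point X has camera coordinates R X + t. Camera axes: x right, y down, z forward; pixel columns grow to the right and rows downward; lengths in m; the calibration is good to about 2 mm. The wrist camera is an equidistant fisheye: a pixel r from the principal point sees the ray r / f radians off the axis. A picture is of the moment at which its call begins: read the wrist's pose just before it. camera_model takes no time and is no camera call; for the wrist camera it gives the pose at the moment of the call.
- bot.job_done(): hands the job in; it is judged then, once.
The state is a dict: "time_s": time; "joint_positions": joint angles; "qd": joint speeds; "joint_efforts": joint torques, N m; "eef_pos": TCP position; "tool_rot": TCP orientation; "wrist_force": force on the tool from outside, world axes, zero at the start; "wrist_torque": the same for the moment, N m; "grip_width": opening from 0.0 (shut) to 1.0 (fully open); "grip_force": force on a finger pad.
Only numpy, scipy, OpenCV 4.12 (cv2) and the standard library are available. Lean on these libraries where they do the work, as an engineer would, in place of code of your own. Each camera call takes 0.05 s, during which the arm holds its last target. There are 200 camera calls.

## Task

The wall clock has a new battery and lies on the worktop with its hinged glass open, showing a time between ten to three and twenty to four. With a fingertip, push the long hand gently round clockwise until the clock shows exactly four o'clock, leaving the short hand alone, then push the hinged glass over and fully shut without letting it slam. Nothing is to be gripped or lifted: leave the clock lying where it is and do not disturb the other things.

Things in the scene. Friction and masses are not known exactly. Their poses are not given: they have to be found in the camera images.
- clock: Round wall clock, 218 mm across, 44 mm high, dark wooden case, about 1.5 kg, lying loose on its back on the worktop. Origin: centre of its underside. Its z points up out of the dial, x to twelve, -y to three o'clock, y to nine. With the glass open the hands lie bare; shut, they cannot be reached. Wall cabinets (underside 0.45 m up) hang behind it, a tall fridge stands to its right.
- dial_centre (a point): Centre of the dial's surface, 20 mm above the clock's origin. The white dial is flat, radius 99 mm, inside a 9 mm thick wooden rim that rises to 44 mm above the clock's origin.
- twelve (a point): The twelve mark on the dial, 86 mm from its centre: a double black baton (single at 3, 6 and 9, thinner at the other hours). A small steel hanging eye sticks out of the case beyond it.
- minute_hand (a joint): Angle of the long hand, rad, growing clockwise seen from above and counted through whole turns: 0 is three o'clock, 6.283 is four o'clock, 0.105 a minute; starts between -1.05 (ten to three) and 4.19 (twenty to four). At value a it points along (cos a, -sin a) in the clock's x, y. It turns stiffly (0.2 N at 70 mm from the axis) and stays where it is left.
- minute_tip (a point): Tip of the long black hand, 86 mm from the axis. The hand is straight, 8 mm wide narrowing to 5, with a 22 mm tail; underside 35 mm, top 39 mm above the clock's origin, so 15 mm clear of the dial. Best pushed 62 to 80 mm out, beyond the short hand, with the fingertip some 8 mm above the dial.
- bezel (a joint): Opening angle of the hinged glass, rad: 0 shut (lying on the case), 1.571 upright; starts at 1.75 to 1.95, leaning outward. Glass disc in a 10 mm thick round brass rim, 220 mm across, 0.2 kg. A stiff hinge (about 0.3 N m) holds it at any angle; 1 to 3 N near its edge moves it. When shut its rim's top is 56 mm above the clock's origin.
- bezel_hinge (a point): Middle of the hinge, on the case at three o'clock: (0, -117, 49) mm in the clock's frame. The hinge's axis is the clock's x; at opening angle b the tab lies from here along (0, cos b, sin b) in the clock's frame.
- bezel_tab (a point): Middle of the brass thumb tab (26 mm wide, 16 mm long, 5 mm thick) on the glass's rim opposite to the hinge, 230 mm from the hinge's axis; it ends 8 mm farther out. Shut, it lies at nine o'clock, 51 mm above the clock's origin.
- hour_hand: Short black hand, 50 mm long, 11 mm wide narrowing to 8, lying under the long hand at 27 to 30 mm above the clock's origin. Geared to the long hand: it turns one twelfth as far. Origin on the clock's axis, its x points along the hand. Not to be pushed.
- old_battery: Small cell, 50 x 15 mm, lying in front of the clock to the left. A bystander.
- keys: Bunch of keys, 110 x 121 x 8 mm, left of the clock. A bystander.
- mug: White mug, 99 mm high, to the left. A bystander.
- spice_jar: Spice jar with a dark cap, 41 x 105 mm, behind the clock. A bystander.
- shaker: Glass shaker with a grey cap, 44 x 90 mm, behind the clock. A bystander.
- glass: Drinking glass, 81 x 91 mm, behind the clock to the right. A bystander.

How it is judged:
By the outcome, as a careful person would: the job done as asked, in the order asked, and still so for the second after the job is handed in, with the robot touching nothing.
It also fails if it takes over 72 s, if anything falls off the work surface, if the arm or the gripper's body presses on something with over 40 N, if the wrist force passes 120 N, or if a joint passes its speed limit or range.

## Working session

There is one attempt and no reset: what is moved stays moved. The work goes in short steps, Python scripts to look and compute and a tool call to move; the robot and the scene stay as the last step left them, time stands still between calls to the robot, and variables do not carry over. Pictures are saved under pics/ and viewed, at most 10 in all, crops included, and the job is handed in when it is done.

Besides the shell and the picture viewer there is one more tool, called as name(argument=value, ...) on one line, values as JSON. drive_tool: Moves the arm, as the interface text tells. Its arguments: {"type":"object","properties":{"series":{"type":"array"},"squeeze":{"type":"number"}},"required":["series"]}

```bash
mkdir -p pics; ls; python3 - <<'E'
from workcell import bot
import cv2,numpy as np
s=bot.read_state();print({k:np.round(v,3) for k,v in s.items()})
for n in ["scene","side"]:
    p,d=bot.snapshot(n);cv2.imwrite(f"pics/{n}0.png",p[:,:,::-1]);np.save(f"{n}0.npy",d)
    m=bot.camera_model(n);print(n,{k:np.round(v,4).tolist() if not isinstance(v,str) else v for k,v in m.items()})
E
```

```text
pics
{'time_s': np.float64(0.0), 'joint_positions': array([ 1.451e+00,  3.860e-01,  7.000e-03, -1.000e-03, -1.194e+00,
       -2.590e-01]), 'qd': array([ 0.,  0.,  0., -0.,  0., -0.]), 'joint_efforts': array([ 1.0000e-03, -3.9067e+01,  1.8740e+01,  4.2200e+00,  1.1000e-02,
       -0.0000e+00]), 'eef_pos': array([0.231, 0.58 , 0.238]), 'tool_rot': array([ 3.083e+00, -5.910e-01, -1.000e-03]), 'wrist_force': array([-0.093,  0.127,  0.475]), 'wrist_torque': array([-0.024,  0.013,  0.04 ]), 'grip_force': np.float64(0.0), 'grip_width': np.float64(1.002)}
scene {'camera_matrix': [[402.8536, 0.0, 251.8143], [0.0, 402.8536, 191.2708], [0.0, 0.0, 1.0]], 'R': [[0.7103, -0.7037, 0.0149], [-0.4151, -0.4359, -0.7985], [0.5684, 0.561, -0.6018]], 't': [-0.2732, 0.364, 0.8419]}
side {'camera_matrix': [[365.3314, 0.0, 258.6498], [0.0, 365.3314, 187.4105], [0.0, 0.0, 1.0]], 'R': [[-0.5939, -0.8045, -0.0058], [-0.6832, 0.5081, -0.5245], [0.4249, -0.3075, -0.8514]], 't': [0.4768, 0.3373, 0.852]}
```

View pics/scene0.png

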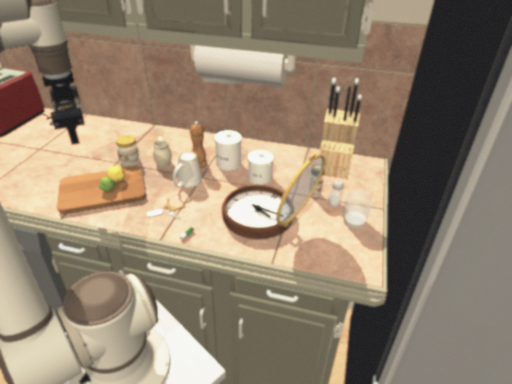

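View pics/side0.png

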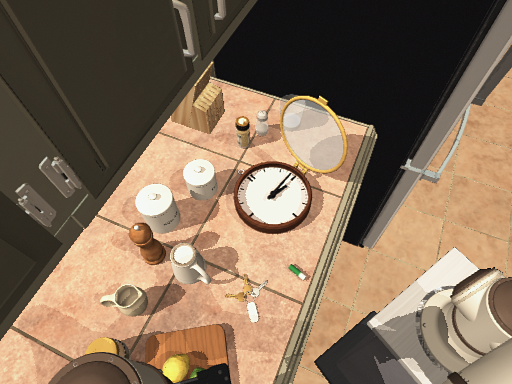

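The clock is at about (272,195) in the side view, with the glass open toward (313,133). I'll enlarge that area.

```bash
cat > h.py <<'E'
import numpy as np,cv2
from workcell import bot
def ray(n,uv):
    m=bot.camera_model(n);K,R,t=[np.array(m[k]) for k in("camera_matrix","R","t")]
    d=R.T@np.linalg.solve(K,[uv[0],uv[1],1]);return -R.T@t,d
def onz(n,uv,z):
    c,d=ray(n,uv);return c+d*(z-c[2])/d[2]
def proj(n,X):
    m=bot.camera_model(n);K,R,t=[np.array(m[k]) for k in("camera_matrix","R","t")]
    q=(R@np.atleast_2d(X).T).T+t;q=(K@q.T).T;return q[:,:2]/q[:,2:]
E
python3 - <<'E'
from h import *
p=cv2.imread("pics/side0.png")
cv2.imwrite("pics/side0c.png",cv2.resize(p[85:245,225:365],None,fx=5,fy=3.75*5/3.75,interpolation=cv2.INTER_CUBIC)[:, :][200:800])
# white dial fit
hsv=cv2.cvtColor(p,cv2.COLOR_BGR2HSV);m=((hsv[:,:,2]>190)&(hsv[:,:,1]<40)).astype(np.uint8);m[:,:225]=0;m[:160]=0;m[240:]=0;m[:,325:]=0
n,l,st,c=cv2.connectedComponentsWithStats(m);i=1+np.argmax(st[1:,4]);print(st[i],c[i])
cn=cv2.findContours((l==i).astype(np.uint8),0,1)[0]
P=np.array([onz("side",q[0],.02)[:2] for q in max(cn,key=cv2.contourArea)],np.float32)
print(cv2.minEnclosingCircle(P),cv2.fitEllipse(P))
d=np.load("side0.npy")
# dark brown rim -> from depth
m=bot.camera_model("side");K,R,t=[np.array(m[k]) for k in("camera_matrix","R","t")]
v,u=np.mgrid[:384,:512];q=np.stack([(u-K[0,2])/K[0,0]*d,(v-K[1,2])/K[1,1]*d,d],-1);X=(q-t)@R
np.save("X.npy",X)
s=(l==i);print(np.median(X[s],0))
dark=(hsv[:,:,2]<110)&(u>228)&(u<318)&(v>158)&(v<235)&(abs(X[:,:,2]-.044)<.006)
Y=X[dark];A=np.c_[2*Y[:,:2],np.ones(len(Y))];b=(Y[:,:2]**2).sum(1);s=np.linalg.lstsq(A,b,rcond=None)[0];print(len(Y),s[:2],np.sqrt(s[2]+s[0]**2+s[1]**2),np.median(Y[:,2]))
E
```

```text
[ 245  168   63   56 2293] [274.53815962 196.56563454]
((0.5498291254043579, 0.1324438601732254), 0.09237722307443619) ((0.5456934571266174, 0.1307850331068039), (0.16112563014030457, 0.17477388679981232), 69.89986419677734)
[0.53581466 0.13864874 0.02019144]
425 [0.54282136 0.14323751] 0.09695651786606033 0.04175474754747361
```

View pics/side0c.png

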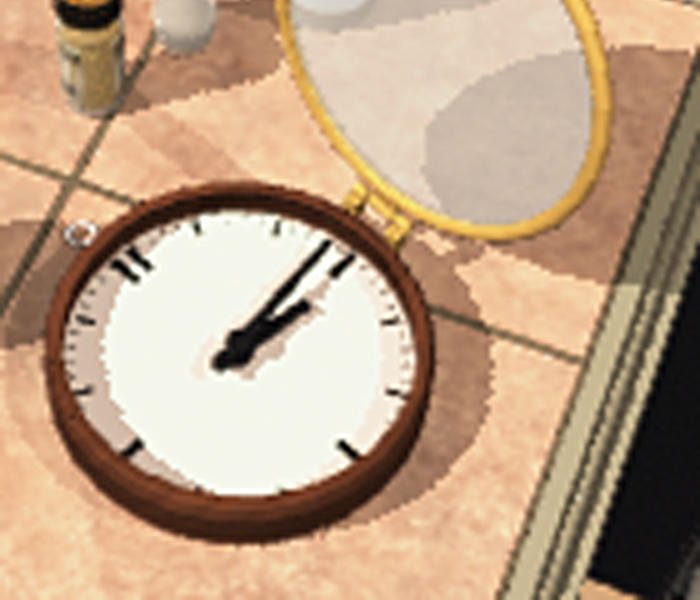

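In the crop (px = 225+u/5, 125+v/5), twelve is the double baton at (130,264). Three is at (342,265), six at (348,450) and nine at (132,449). The long hand's tip is at (328,243), the short hand's at (306,306), and the hinge is near (378,213).

```bash
python3 - <<'E'
from h import *
f=lambda u,v:(225+(u+.5)/5-.5,125+(v+.5)/5-.5)
B={k:onz("side",f(*q),.02)[:2] for k,q in dict(t12=(130,264),t3=(342,265),t6=(348,450),t9=(132,449)).items()}
print(B)
loc={'t12':(.086,0),'t3':(0,-.086),'t6':(-.086,0),'t9':(0,.086)}
ks=list(B);A=np.array([loc[k] for k in ks]);W=np.array([B[k] for k in ks])
c=W.mean(0);z=np.sum((W-c)@[1,1j]*np.conj(A@[1,1j]));yaw=np.angle(z);Rz=np.array([[np.cos(yaw),-np.sin(yaw)],[np.sin(yaw),np.cos(yaw)]])
print("c",c,"yaw",yaw,"res mm",1e3*(W-c-A@Rz.T))
for nm,q,h in(("min",(328,243),.037),("hour",(306,306),.0285),("hinge",(378,213),.049)):
    w=onz("side",f(*q),h)[:2];l=Rz.T@(w-c);print(nm,w,l,np.hypot(*l),"angle a",np.arctan2(-l[1],l[0]))
# same centre in the scene view (dial white centroid)
p=cv2.imread("pics/scene0.png")
th=np.linspace(0,6.283,40)
for h,r in((.02,.099),(.044,.109)):
    C=np.c_[c[0]+r*np.cos(th),c[1]+r*np.sin(th),0*th+h]
    cv2.polylines(p,[np.round(proj("scene",C)*16).astype(int)],True,(0,255,0),1,shift=4)
def w(l): return np.r_[c+Rz@np.array(l[:2]),l[2]]
X=np.load("X.npy")
hs=cv2.cvtColor(cv2.imread("pics/side0.png"),cv2.COLOR_BGR2HSV)
g=(hs[:,:,0]>18)&(hs[:,:,0]<30)&(hs[:,:,1]>130)&(X[:,:,2]>.06)&(np.hypot(X[:,:,0]-c[0],X[:,:,1]-c[1])<.3)
Y=X[g]-np.r_[c,0];L=np.c_[Y[:,:2]@Rz,Y[:,2]];L=L[(abs(L[:,0])<.12)&(L[:,1]<-.08)];print(len(L),L.min(0),L.max(0))
k=np.polyfit(L[:,2]-.049,L[:,1]+.117,1);print("bezel angle",np.pi/2-np.arctan(k[0]),k, [np.degrees(0)])
cv2.imwrite("pics/sc1.png",cv2.resize(p[140:250,205:345],None,fx=5,fy=5))
E
```

```text
{'t12': array([0.63458093, 0.15298007]), 't3': array([0.56081895, 0.05501036]), 't6': array([0.46574266, 0.12850238]), 't9': array([0.53629645, 0.22245085])}
c [0.54935975 0.13973591] yaw 0.14469471805899722 res mm [[ 0.1198846   0.84378755]
 [-0.94116326  0.37574245]
 [ 1.48421014  1.16683023]
 [-0.66293149 -2.38636023]]
min [0.56937093 0.05996434] [ 0.00829977 -0.08182338] 0.08224324478779946 angle a 1.4697068895799656
hour [0.54758116 0.09286104] [-0.0085189  -0.04612857] 0.04690860340532692 angle a 1.753416122127457
hinge [0.56258912 0.02990899] [-0.00274486 -0.11058677] 0.11062083398735992 angle a 1.5956120734733332
329 [-0.10731594 -0.16093343  0.06174392] [ 0.09953357 -0.11422267  0.28306569]
bezel angle 1.7559415294492027 [-0.18729013  0.00352755] [np.float64(0.0)]
```

View pics/sc1.png

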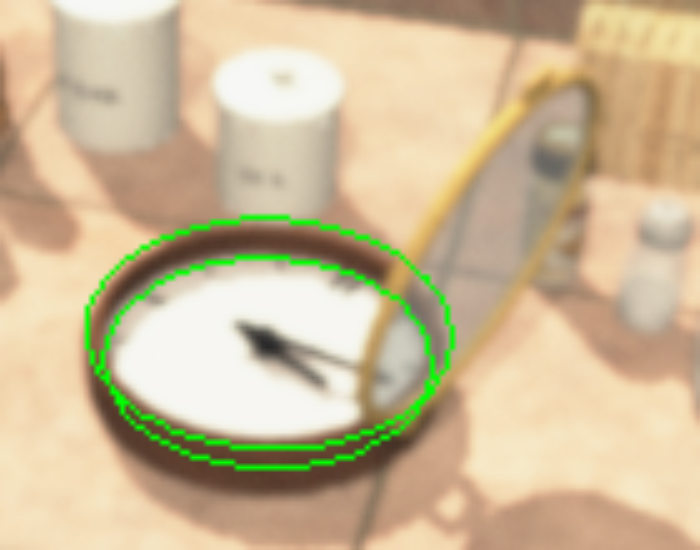

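The drawn circles sit on the rim to within a few mm, so the pose is good enough. The clock is near (0.549, 0.140) with yaw 0.145, the long hand is at about 3:14 (a≈1.47), and the glass is near 1.76–1.85. I'll check for obstacles around it before moving.

```bash
python3 - <<'E'
from h import *
c=np.array([.5494,.1397])
G={}
for n in("scene","side"):
    d=np.load(n+"0.npy");m=bot.camera_model(n);K,R,t=[np.array(m[k]) for k in("camera_matrix","R","t")]
    v,u=np.mgrid[:384,:512];q=np.stack([(u-K[0,2])/K[0,0]*d,(v-K[1,2])/K[1,1]*d,d],-1);X=((q-t)@R)[d>0]
    s=(X[:,0]>.3)&(X[:,0]<.95)&(X[:,1]>-.4)&(X[:,1]<.5)&(X[:,2]>.03)
    for x in X[s]:
        k=(int(np.floor(x[0]/.04)),int(np.floor(x[1]/.04)));G[k]=max(G.get(k,0),x[2])
print("y(cols, mm) :",[40*j for j in range(-10,13)])
for i in range(23,6,-1): print(40*i,' '.join("%4d"%(1000*G.get((i,j),0)) for j in range(-10,13)))
E
```

```text
y(cols, mm) : [-400, -360, -320, -280, -240, -200, -160, -120, -80, -40, 0, 40, 80, 120, 160, 200, 240, 280, 320, 360, 400, 440, 480]
920    0    0    0    0    0    0    0  594  590    0    0  231  346  315  216   94    0    0  345  344  228    0    0
880    0    0    0    0    0    0  231  601    0    0    0  314  344  340  339    0    0    0    0  218  231  231  214
840    0    0    0    0    0    0  612  604    0    0    0  308  313  337  332    0    0    0    0    0    0  229  230
800    0    0    0    0    0  619  620    0    0    0    0    0    0    0    0    0  401  390    0    0    0    0    0
760    0    0    0    0    0  631  344   94   93   85  600  106  108    0    0    0  412  397    0    0    0    0    0
720    0    0    0    0  640  637    0   90   92   90  600  600  491    0    0    0  419  419  327  313  113    0    0
680    0    0    0    0  648    0    0   91   90    0    0  599  597  594  487   87  404  419  420  419  318  310    0
640    0    0    0  657  651    0    0    0    0  244  243    0  588  594  591  520   93   91  416  420  420  417  318
600    0    0 
[... 356 characters left out ...]
    0    0    0    0    0    0    0  259  148   48    0    0    0   46   45    0    0  699  725  745  736
440  682  694    0    0    0    0    0    0    0  226  126   46   46   45   46   47    0    0    0    0  101  745  732
400  655    0    0    0    0    0    0    0    0    0    0    0    0   42    0    0    0    0    0    0   59    0    0
360  634    0    0    0    0    0    0    0    0    0    0    0    0    0    0    0    0    0    0    0    0    0    0
320    0    0    0    0    0    0    0    0    0    0    0    0    0    0    0    0    0    0    0    0    0    0    0
280    0    0    0    0    0    0    0    0    0    0    0    0    0    0    0    0    0    0    0    0    0    0    0
```

```bash
python3 - <<'E'
from h import *
from scipy.spatial.transform import Rotation as Ro
s=bot.read_state();m=bot.camera_model("wrist");R,t=np.array(m["R"]),np.array(m["t"])
T=Ro.from_rotvec(s["tool_rot"]).as_matrix();C=-R.T@t
print("cam in tool mm",1e3*T.T@(C-s["eef_pos"]),"optical axis in tool",T.T@R[2],"cam x",T.T@R[0]);print(T.round(3)); print(m["camera_matrix"])
E
```

```text
cam in tool mm [ 7.55651811e+01 -4.42652964e-02 -1.45273911e+02] optical axis in tool [-2.71514378e-01 -3.26726145e-04  9.62434328e-01] cam x [-1.28040674e-03  9.99999180e-01 -2.17396257e-05]
[[ 0.929 -0.37  -0.001]
 [-0.37  -0.929 -0.002]
 [ 0.     0.002 -1.   ]]
[[297.31863964   0.         248.28509371]
 [  0.         297.31863964 192.03540299]
 [  0.           0.           1.        ]]
```

drive_tool(series=[[-1, [46, 29, 0], 0], [-1, [46, 29, 0], 0], [-1, [46, 29, 0], 0], [-1, [46, 29, 0], 0], [-1, [46, 29, 0], 0], [-1, [46, 29, 0], 0], [-1, [46, 29, 0], 0], [-1, [46, 29, 0], 0], [-1, [46, 29, 0], 0], [-1, [46, 29, 0], 0], [-1, [0, 0, 0], 0.18], [-1, [0, 0, 0], 0.18]], squeeze=5)

```text
time_s: 1.6
eef_pos: [0.5513, 0.14, 0.2387]
tool_rot: [2.924, -1.146, -0.002]
wrist_force: [0.9, -0.1, -0.4]
grip_width: 0.007
grip_force: 0.0
```

drive_tool(series=[[-1, [0, 0, 0], 0.18], [-1, [0, 0, 0], 0.18], [-1, [0, 0, 0], 0.18], [-1, [0, 0, 0], 0.18], [-1, [0, 0, 0], 0.18], [-1, [0, 0, 0], 0.18], [-1, [0, 0, 0], 0.18], [-1, [0, 0, 0], 0.18], [-1, [0, 0, 0], 0.18], [-1, [0, 0, 0], 0.18], [-1, [0, 0, 0], 0.18], [-1, [0, 0, 0], 0.18]])

```text
time_s: 3.1
eef_pos: [0.5509, 0.141, 0.239]
tool_rot: [0.371, -3.119, 0.0]
wrist_force: [-0.1, 0.4, 0.4]
grip_width: 0.001
grip_force: 0.0
```

drive_tool(series=[[-1, [0, 0, 0], 0.18], [-1, [0, 0, 0], 0.18], [-1, [0, 0, 0], 0.18], [-1, [0, 0, 0], 0.18], [-1, [0, 0, 0], 0.18], [-1, [0, 0, 0], 0.18], [-1, [0, 0, 0], 0.18], [-1, [0, 0, 0], 0.18], [-1, [0, 0, 0], 0.18], [-1, [0, 0, 0], 0.05], [-1, [0, 0, 0], 0]])

```text
time_s: 4.47
eef_pos: [0.5808, 0.0532, 0.2263]
tool_rot: [-1.811, -2.43, -0.117]
wrist_force: [-0.8, -0.3, -0.5]
grip_width: 0.004
grip_force: 0.0
```

```bash
python3 - <<'E'
from h import *
from scipy.spatial.transform import Rotation as Ro
s=bot.read_state();p,d=bot.snapshot("wrist");m=bot.camera_model("wrist");np.savez("w1.npz",d=d,**{k:v for k,v in m.items()})
cv2.imwrite("pics/w1.png",p[:,:,::-1])
T=Ro.from_rotvec(s["tool_rot"]).as_matrix();print(s["time_s"],s["eef_pos"],s["joint_positions"],s["wrist_force"],s["grip_width"]);print(T.round(3), np.arctan2(T[1,0],T[0,0]))
E
```

```text
4.475 [0.58080059 0.05318445 0.22631944] [ 0.29802093  0.34137437 -0.04386815 -0.14353065 -1.19121292 -3.09628643] [-0.78639098 -0.30421843 -0.5238153 ] 0.004452951469261506
[[-0.283  0.958 -0.041]
 [ 0.95   0.286  0.126]
 [ 0.133 -0.003 -0.991]] 1.860270212885156
```

View pics/w1.png

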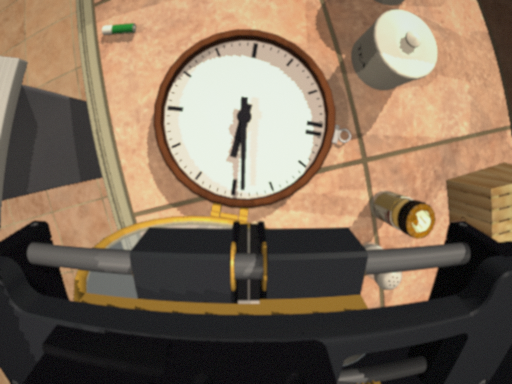

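The wrist view shows the dial centred near (244,118), with twelve (double baton) at (315,129) and the long hand just before 3. The last joint hit its range end at -3.096, which tilted the tool, so I'll roll back a little. First I'll measure from this picture using an enlarged crop.

```bash
python3 - <<'E'
import cv2
p=cv2.imread("pics/w1.png");cv2.imwrite("pics/w1c.png",cv2.resize(p[25:215,145:355],None,fx=3,fy=3,interpolation=cv2.INTER_CUBIC))
E
```

```text
(no output)
```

View pics/w1c.png

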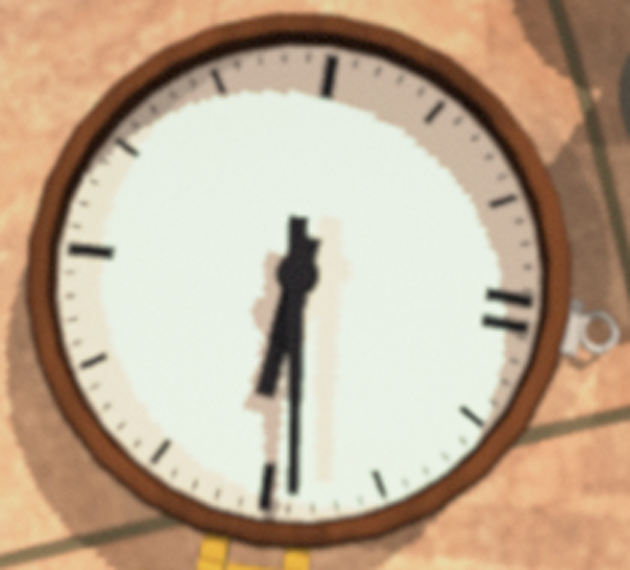

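drive_tool(series=[[-1, [0, 0, 0], -0.18], [-1, [0, 0, 0], -0.06], [-1, [0, 0, 0], 0], [-1, [0, 0, 0], 0]])

```text
time_s: 5.03
eef_pos: [0.5807, 0.0548, 0.2271]
tool_rot: [-1.51, -2.639, -0.137]
wrist_force: [0.2, -0.4, -0.4]
grip_width: 0.008
grip_force: 0.0
```

```bash
python3 - <<'E'
from h import *
from scipy.spatial.transform import Rotation as Ro
s=bot.read_state()
T=Ro.from_rotvec(s["tool_rot"]).as_matrix();print(s["time_s"],s["eef_pos"],s["joint_positions"],s["wrist_force"]);print(T.round(3), np.arctan2(T[1,0],T[0,0]))
E
```

```text
5.025 [0.58071931 0.05480116 0.22707455] [ 0.3008142   0.34027971 -0.04355419 -0.14343901 -1.19125911 -2.85720499] [ 0.21874859 -0.4332622  -0.35284473]
[[-0.504  0.863 -0.04 ]
 [ 0.854  0.505  0.127]
 [ 0.129  0.03  -0.991]] 2.104435464191389
```

The tilt (joint 4 at -0.14) stayed after rolling back. I'll undo it at the other end of joint 6's range, after moving up and away from the glass. In the crop, twelve is at (507,310), three (267,487), six (91,251), nine (329,76), the long hand's tip (293,492) and the short hand's tip (266,394).

drive_tool(series=[[-1, [46, 9, -9], -0.18], [-1, [46, 9, -9], -0.18], [-1, [0, 0, 0], -0.18], [-1, [0, 0, 0], -0.18], [-1, [0, 0, 0], -0.18], [-1, [0, 0, 0], -0.18], [-1, [0, 0, 0], -0.18], [-1, [0, 0, 0], -0.18], [-1, [0, 0, 0], -0.18], [-1, [0, 0, 0], -0.18], [-1, [0, 0, 0], -0.18], [-1, [0, 0, 0], -0.18]])

```text
time_s: 6.52
eef_pos: [0.543, 0.1361, 0.2571]
tool_rot: [-1.655, 2.623, 0.2]
wrist_force: [0.2, 0.3, -0.1]
grip_width: 0.009
grip_force: 0.0
```

drive_tool(series=[[-1, [0, 0, 0], -0.18], [-1, [0, 0, 0], -0.18], [-1, [0, 0, 0], -0.18], [-1, [0, 0, 0], -0.18], [-1, [0, 0, 0], -0.18], [-1, [0, 0, 0], -0.18], [-1, [0, 0, 0], -0.18], [-1, [0, 0, 0], -0.18], [-1, [0, 0, 0], -0.18], [-1, [0, 0, 0], -0.18], [-1, [0, 0, 0], -0.18], [-1, [0, 0, 0], -0.18]])

```text
time_s: 8.02
eef_pos: [0.543, 0.1361, 0.2571]
tool_rot: [-3.004, -0.217, 0.047]
wrist_force: [0.7, 0.3, 0.5]
grip_width: 0.005
grip_force: 0.0
```

```bash
cat > st.py <<'E'
from h import *
from scipy.spatial.transform import Rotation as Ro
s=bot.read_state()
T=Ro.from_rotvec(s["tool_rot"]).as_matrix();print(round(s["time_s"],2),s["eef_pos"].round(4),s["joint_positions"].round(3),s["wrist_force"].round(2));print(T.round(4).tolist(), np.arctan2(T[1,0],T[0,0]))
E
python3 st.py; python3 - <<'E'
from h import *
z=np.load("w1.npz");K,R,t=z["camera_matrix"],z["R"],z["t"]
def wr(u,v,h):
    u=145+(u+.5)/3-.5;v=25+(v+.5)/3-.5
    a=np.array([(u-K[0,2])/K[0,0],(v-K[1,2])/K[1,1]]);th=np.hypot(*a);d=R.T@np.r_[a/th*np.sin(th),np.cos(th)];c=-R.T@t
    return (c+d*(h-c[2])/d[2])[:2]
loc=np.array([(.086,0),(0,-.086),(-.086,0),(0,.086)]);W=np.array([wr(*q,.02) for q in((507,310),(267,487),(91,251),(329,76))])
c=W.mean(0);yaw=np.angle(np.sum((W-c)@[1,1j]*np.conj(loc@[1,1j])));Rz=np.array([[np.cos(yaw),-np.sin(yaw)],[np.sin(yaw),np.cos(yaw)]])
print("c",c,"yaw",yaw);print(1e3*(W-c-loc@Rz.T))
for nm,q,h in(("min",(293,492),.037),("hour",(266,394),.0285),("pivot",(297,274),.039)):
    l=Rz.T@(wr(*q,h)-c);print(nm,l,np.hypot(*l),np.arctan2(-l[1],l[0]))
E
```

```text
8.03 [0.543  0.1361 0.2571] [ 0.462  0.269 -0.069 -0.14  -1.215  1.301] [0.73 0.31 0.5 ]
[[0.9892, 0.1413, -0.0401], [0.1453, -0.9813, 0.1266], [-0.0215, -0.131, -0.9911]] 0.14581785054724183
c [0.5492105  0.14270819] yaw 0.1437482713767714
[[ 0.19717971  0.09737855]
 [ 0.00085316 -0.52130011]
 [-0.17151544 -0.07651055]
 [-0.02651743  0.50043211]]
min [ 0.01077514 -0.08474511] 0.08542738401062364 1.4443273422710743
hour [-0.00539897 -0.04886344] 0.04916080358326328 1.6808408801469297
pivot [ 0.00014081 -0.00124572] 0.0012536490997984543 1.4582369873231609
```

Clean fit: centre (0.5492, 0.1427), yaw 0.144, residuals 0.5 mm, long hand a≈1.445. I'll continue the roll to the other joint stop.

drive_tool(series=[[-1, [0, 0, 0], -0.18], [-1, [0, 0, 0], -0.18], [-1, [0, 0, 0], -0.18], [-1, [0, 0, 0], -0.18], [-1, [0, 0, 0], -0.18], [-1, [0, 0, 0], -0.18], [-1, [0, 0, 0], -0.18], [-1, [0, 0, 0], -0.18], [-1, [0, 0, 0], -0.18], [-1, [0, 0, 0], -0.18], [-1, [0, 0, 0], -0.05]])

```text
time_s: 9.4
eef_pos: [0.5385, 0.1455, 0.2588]
tool_rot: [-1.683, -2.543, -0.116]
wrist_force: [0.1, 0.4, -0.2]
grip_width: 0.008
grip_force: 0.0
```

```bash
python3 st.py
```

```text
9.4 [0.5385 0.1455 0.2588] [ 0.49   0.261 -0.081 -0.124 -1.207  3.096] [ 0.14  0.36 -0.2 ]
[[-0.3889, 0.9207, -0.0335], [0.9138, 0.3901, 0.113], [0.1171, 0.0133, -0.993]] 1.9731747984123118
```

drive_tool(series=[[-1, [0, 0, 0], -0.06], [-1, [0, 0, 0], -0.06], [-1, [0, 0, 0], 0]])

```text
time_s: 9.78
eef_pos: [0.5251, 0.1694, 0.2624]
tool_rot: [-1.591, -2.641, -0.097]
wrist_force: [-0.5, -0.6, -0.2]
grip_width: 0.004
grip_force: 0.0
```

```bash
python3 st.py
```

```text
9.78 [0.5251 0.1694 0.2624] [ 0.562  0.24  -0.112 -0.085 -1.189  3.096] [-0.53 -0.61 -0.18]
[[-0.4667, 0.8843, -0.0159], [0.8807, 0.4663, 0.0828], [0.0807, 0.0246, -0.9964]] 2.0580641102664563
```

drive_tool(series=[[-1, [0, 0, 0], -0.06], [-1, [0, 0, 0], -0.06], [-1, [0, 0, 0], -0.06], [-1, [0, 0, 0], -0.05], [-1, [0, 0, 0], 0]])

```text
time_s: 10.4
eef_pos: [0.4968, 0.2077, 0.2644]
tool_rot: [1.398, 2.803, 0.057]
wrist_force: [-0.1, -0.0, -0.2]
grip_width: 0.007
grip_force: 0.0
```

```bash
python3 st.py
```

```text
10.4 [0.4968 0.2077 0.2644] [ 0.694  0.203 -0.184 -0.007 -1.147  3.096] [-0.06 -0.   -0.2 ]
[[-0.6018, 0.7983, 0.0242], [0.7986, 0.6012, 0.0283], [0.0081, 0.0364, -0.9993]] 2.2165394185440475
```

Tilt is down to about 2°, which is fine. Now I'll turn to yaw 1.63 and compute the shifts for the approach and the sweep.

drive_tool(series=[[-1, [0, 0, 0], 0.147], [-1, [0, 0, 0], 0.147], [-1, [0, 0, 0], 0.147], [-1, [0, 0, 0], 0.147], [-1, [0, 0, 0], 0]])

```text
time_s: 11.02
eef_pos: [0.4977, 0.2067, 0.2644]
tool_rot: [-2.156, -2.282, -0.059]
wrist_force: [-0.5, -0.2, -0.3]
grip_width: 0.009
grip_force: 0.0
```

```bash
cat > plan.py <<'E'
from h import *
from scipy.spatial.transform import Rotation as Ro
C=np.array([.5492,.1427,0]);Y=.1437
Rc=Ro.from_euler('z',Y).as_matrix()
s=bot.read_state();T=Ro.from_rotvec(s["tool_rot"]).as_matrix()
def clk(p): return C+Rc@np.array(p)/1e3      # clock mm -> world
def rows(pts):                                # successive world targets -> tool mm
    cur=s["eef_pos"]
    for p in pts: d=1e3*T.T@(p-cur);print("[%.1f, %.1f, %.1f]"%tuple(d),"|",np.round(p,4));cur=p
def info(): print(round(s["time_s"],2),s["eef_pos"].round(4),"clock",(1e3*Rc.T@(s["eef_pos"]-C)).round(1),s["joint_positions"].round(3),s["wrist_force"].round(1),np.arctan2(T[1,0],T[0,0]).round(3),T[:,2].round(3))
E
python3 - <<'E'
from plan import *
info()
def P(a,r,z): return clk([r*np.cos(a),-r*np.sin(a),z])
rows([P(1.05,67,200),P(1.05,67,90),P(1.05,67,48)])
print("sweep")
A=np.arange(1.05,6.01,.15);
rows([P(1.05,67,48)]+[P(a,67,48) for a in A[1:]])
E
```

```text
11.03 [0.4977 0.2067 0.2644] clock [-41.8  70.7 264.4] [ 0.691  0.204 -0.183 -0.007 -1.147  2.51 ] [-0.5 -0.2 -0.3] 1.628 [ 0.024  0.029 -0.999]
[-123.5, 84.4, 63.2] | [0.5905 0.09   0.2   ]
[-3.0, -2.8, 109.9] | [0.5905 0.09   0.09  ]
[-1.1, -1.1, 42.0] | [0.5905 0.09   0.048 ]
sweep
[-127.7, 80.5, 215.1] | [0.5905 0.09   0.048 ]
[-5.1, -8.6, -0.4] | [0.5822 0.0844 0.048 ]
[-3.7, -9.3, -0.3] | [0.5731 0.0801 0.048 ]
[-2.3, -9.8, -0.3] | [0.5635 0.0772 0.048 ]
[-0.8, -10.0, -0.3] | [0.5535 0.0758 0.048 ]
[0.7, -10.0, -0.2] | [0.5435 0.0759 0.048 ]
[2.2, -9.8, -0.2] | [0.5336 0.0775 0.048 ]
[3.6, -9.4, -0.1] | [0.524  0.0806 0.048 ]
[5.0, -8.7, -0.1] | [0.515  0.0851 0.048 ]
[6.2, -7.9, -0.0] | [0.5068 0.0908 0.048 ]
[7.3, -6.9, 0.0] | [0.4995 0.0978 0.048 ]
[8.3, -5.7, 0.1] | [0.4934 0.1057 0.048 ]
[9.0, -4.4, 0.1] | [0.4884 0.1144 0.048 ]
[9.6, -3.0, 0.2] | [0.4849 0.1238 0.048 ]
[9.9, -1.5, 0.2] | [0.4828 0.1337 0.048 ]
[10.0, -0.0, 0.3] | [0.4822 0.1437 0.048 ]
[9.9, 1.5, 0.3] | [0.4831 0.1537 0.048 ]
[9.6, 2.9, 0.3] | [0.4855 0.1634 0.048 ]
[9.1, 4.3, 0.4] | [0.4893 0.1727 0.048 ]
[8.3, 5.6, 0.4] | [0.4945 0.1813 0.048 ]
[7.4, 6.8, 0.4] | [0.5009 0.1891 0.048 ]
[6.3, 7.8, 0.4] | [0.5083 0.1958 0.048 ]
[5.0, 8.7, 0.4] | [0.5167 0.2013 0.048 ]
[3.7, 9.3, 0.3] | [0.5258 0.2055 0.048 ]
[2.2, 9.8, 0.3] | [0.5355 0.2083 0.048 ]
[0.7, 10.0, 0.3] | [0.5454 0.2096 0.048 ]
[-0.8, 10.0, 0.2] | [0.5555 0.2094 0.048 ]
[-2.2, 9.8, 0.2] | [0.5654 0.2077 0.048 ]
[-3.7, 9.3, 0.1] | [0.5749 0.2046 0.048 ]
[-5.0, 8.7, 0.1] | [0.5839 0.2    0.048 ]
[-6.3, 7.8, 0.0] | [0.592  0.1942 0.048 ]
[-7.4, 6.8, -0.0] | [0.5993 0.1872 0.048 ]
[-8.3, 5.6, -0.1] | [0.6054 0.1792 0.048 ]
[-9.1, 4.3, -0.1] | [0.6102 0.1704 0.048 ]
```

drive_tool(series=[[-1, [-31, 21, 0], 0], [-1, [-31, 21, 0], 0], [-1, [-31, 21, 0], 0], [-1, [-30.5, 21.4, 0], 0], [-1, [0, 0, 21], 0], [-1, [0, 0, 21], 0], [-1, [0, 0, 21.2], 0], [-1, [-1, -1, 37], 0], [-1, [-1, -1, 37], 0], [-1, [-1, -0.8, 36], 0], [-1, [0, 0, 0], 0], [-1, [0, 0, 0], 0]])

```text
time_s: 12.52
eef_pos: [0.5914, 0.0903, 0.0913]
tool_rot: [-2.157, -2.283, -0.061]
wrist_force: [0.5, 0.3, 0.7]
grip_width: 0.007
grip_force: 0.0
```

```bash
python3 - <<'E'
from plan import *
info()
p,d=bot.snapshot("wrist");cv2.imwrite("pics/w2.png",p[:,:,::-1])
rows([clk([67*np.cos(1.05),-67*np.sin(1.05),48])])
E
```

```text
12.53 [0.5914 0.0903 0.0913] clock [ 34.2 -57.9  91.3] [ 0.414  0.469 -0.261 -0.022 -0.805  2.799] [0.5 0.3 0.7] 1.628 [ 0.026  0.029 -0.999]
[-1.5, -2.1, 43.3] | [0.5905 0.09   0.048 ]
```

View pics/w2.png

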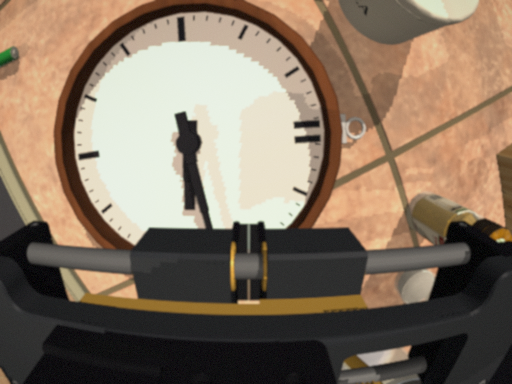

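The wrist view shows the finger (248,265) right of the long hand (leaving the gripper's edge at (210,230)), so it's on the correct side, with no contact. I'll square up to the glass and go down.

drive_tool(series=[[-1, [-1.5, -2.1, 15], -0.08], [-1, [0, 0, 15], 0], [-1, [0, 0, 13], 0], [-1, [0, 0, 0], 0]])

```text
time_s: 13.08
eef_pos: [0.5887, 0.0896, 0.0459]
tool_rot: [-2.065, -2.365, -0.056]
wrist_force: [0.3, 0.2, 0.3]
grip_width: 0.007
grip_force: 0.0
```

```bash
python3 - <<'E'
from plan import *
info()
def P(a,r=67,z=48): return clk([r*np.cos(a),-r*np.sin(a),z])
rows([P(a) for a in np.arange(1.05,5.86,.15)])
E
```

```text
13.07 [0.5887 0.0896 0.0459] clock [ 31.5 -58.3  45.9] [ 0.414  0.527 -0.303 -0.025 -0.71   2.881] [0.3 0.2 0.3] 1.706 [ 0.022  0.028 -0.999]
[0.2, 1.9, -2.1] | [0.5905 0.09   0.048 ]
[-4.4, -9.0, -0.3] | [0.5822 0.0844 0.048 ]
[-3.0, -9.6, -0.3] | [0.5731 0.0801 0.048 ]
[-1.5, -9.9, -0.3] | [0.5635 0.0772 0.048 ]
[-0.0, -10.0, -0.3] | [0.5535 0.0758 0.048 ]
[1.5, -9.9, -0.2] | [0.5435 0.0759 0.048 ]
[2.9, -9.6, -0.2] | [0.5336 0.0775 0.048 ]
[4.3, -9.1, -0.1] | [0.524  0.0806 0.048 ]
[5.6, -8.3, -0.1] | [0.515  0.0851 0.048 ]
[6.8, -7.4, -0.0] | [0.5068 0.0908 0.048 ]
[7.8, -6.3, 0.0] | [0.4995 0.0978 0.048 ]
[8.7, -5.0, 0.1] | [0.4934 0.1057 0.048 ]
[9.3, -3.7, 0.1] | [0.4884 0.1144 0.048 ]
[9.8, -2.2, 0.2] | [0.4849 0.1238 0.048 ]
[10.0, -0.8, 0.2] | [0.4828 0.1337 0.048 ]
[10.0, 0.7, 0.3] | [0.4822 0.1437 0.048 ]
[9.8, 2.2, 0.3] | [0.4831 0.1537 0.048 ]
[9.3, 3.7, 0.3] | [0.4855 0.1634 0.048 ]
[8.7, 5.0, 0.3] | [0.4893 0.1727 0.048 ]
[7.8, 6.3, 0.4] | [0.4945 0.1813 0.048 ]
[6.8, 7.4, 0.4] | [0.5009 0.1891 0.048 ]
[5.6, 8.3, 0.4] | [0.5083 0.1958 0.048 ]
[4.3, 9.1, 0.3] | [0.5167 0.2013 0.048 ]
[2.9, 9.6, 0.3] | [0.5258 0.2055 0.048 ]
[1.5, 9.9, 0.3] | [0.5355 0.2083 0.048 ]
[-0.0, 10.0, 0.3] | [0.5454 0.2096 0.048 ]
[-1.5, 9.9, 0.2] | [0.5555 0.2094 0.048 ]
[-3.0, 9.6, 0.2] | [0.5654 0.2077 0.048 ]
[-4.4, 9.0, 0.1] | [0.5749 0.2046 0.048 ]
[-5.7, 8.3, 0.1] | [0.5839 0.2    0.048 ]
[-6.9, 7.3, 0.0] | [0.592  0.1942 0.048 ]
[-7.9, 6.2, -0.0] | [0.5993 0.1872 0.048 ]
[-8.7, 5.0, -0.1] | [0.6054 0.1792 0.048 ]
```

drive_tool(series=[[-1, [0, 1, -1], 0], [-1, [-4.4, -9, -0.3], 0], [-1, [-3, -9.6, -0.3], 0], [-1, [-1.5, -9.9, -0.3], 0], [-1, [0, -10, -0.3], 0], [-1, [1.5, -9.9, -0.2], 0], [-1, [2.9, -9.6, -0.2], 0], [-1, [4.3, -9.1, -0.1], 0], [-1, [5.6, -8.3, -0.1], 0], [-1, [6.8, -7.4, 0], 0], [-1, [7.8, -6.3, 0], 0]])

```text
time_s: 14.45
eef_pos: [0.4987, 0.0981, 0.0477]
tool_rot: [-2.065, -2.366, -0.059]
wrist_force: [0.2, 0.2, -1.0]
grip_width: 0.005
grip_force: 0.1
```

```bash
python3 - <<'E'
from plan import *
info()
def P(a,r=67,z=48): return clk([r*np.cos(a),-r*np.sin(a),z])
rows([P(a) for a in np.arange(2.7,5.7,.15)][:3])
p,d=bot.snapshot("wrist");cv2.imwrite("pics/w3.png",p[:,:,::-1])
E
```

```text
14.45 [0.4987 0.0981 0.0477] clock [-56.4 -36.9  47.7] [ 0.506  0.411 -0.523 -0.023 -0.602  2.79 ] [ 0.2  0.2 -1. ] 1.707 [ 0.024  0.028 -0.999]
[8.3, -4.2, -0.2] | [0.4934 0.1057 0.048 ]
[9.3, -3.7, 0.1] | [0.4884 0.1144 0.048 ]
[9.8, -2.2, 0.2] | [0.4849 0.1238 0.048 ]
```

View pics/w3.png

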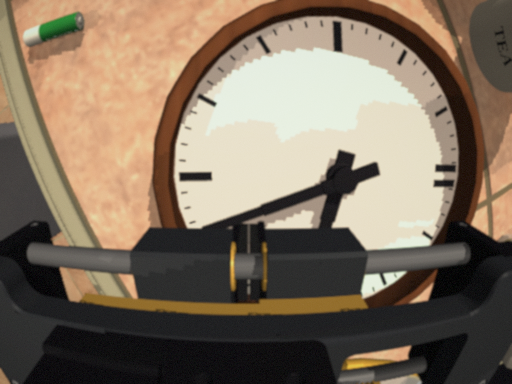

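The long hand now points down-left (past (225,222), about 26 min), ahead of the finger, and it follows cleanly. I'll continue.

drive_tool(series=[[-1, [8.5, -4.6, 0], 0], [-1, [9.3, -3.7, 0.1], 0], [-1, [9.8, -2.2, 0.2], 0], [-1, [10, -0.8, 0.2], 0], [-1, [10, 0.7, 0.3], 0], [-1, [9.8, 2.2, 0.3], 0], [-1, [9.3, 3.7, 0.3], 0], [-1, [8.7, 5, 0.3], 0], [-1, [7.8, 6.3, 0.4], 0], [-1, [6.8, 7.4, 0.4], 0], [-1, [5.6, 8.3, 0.4], 0]])

```text
time_s: 15.88
eef_pos: [0.509, 0.1959, 0.0478]
tool_rot: [-2.065, -2.366, -0.059]
wrist_force: [0.8, -0.9, 0.7]
grip_width: 0.006
grip_force: 0.1
```

drive_tool(series=[[-1, [4.3, 9.1, 0.3], 0], [-1, [2.9, 9.6, 0.3], 0], [-1, [1.5, 9.9, 0.3], 0], [-1, [0, 10, 0.3], 0], [-1, [-1.5, 9.9, 0.2], 0], [-1, [-3, 9.6, 0.2], 0], [-1, [-4.4, 9, 0.1], 0], [-1, [-5.7, 8.3, 0.1], 0], [-1, [-6.9, 7.3, 0], 0], [-1, [0, 0, 0], 0]])

```text
time_s: 17.12
eef_pos: [0.5928, 0.1932, 0.048]
tool_rot: [-2.067, -2.365, -0.059]
wrist_force: [-0.0, 0.4, -1.2]
grip_width: 0.004
grip_force: 0.0
```

```bash
python3 - <<'E'
from plan import *
info()
p,d=bot.snapshot("wrist");cv2.imwrite("pics/w4.png",p[:,:,::-1]);m=bot.camera_model("wrist");np.savez("w4.npz",**m)
l=Rc.T@(s["eef_pos"]-C);print("finger a",np.arctan2(-l[1],l[0])%6.2832,np.hypot(l[0],l[1]))
E
```

```text
17.12 [0.5928 0.1932 0.048 ] clock [50.4 43.8 48. ] [ 0.569  0.558 -0.236 -0.016 -0.741  2.718] [-0.   0.4 -1.2] 1.705 [ 0.025  0.029 -0.999]
finger a 5.567575639947208 0.06673803107962213
```

View pics/w4.png

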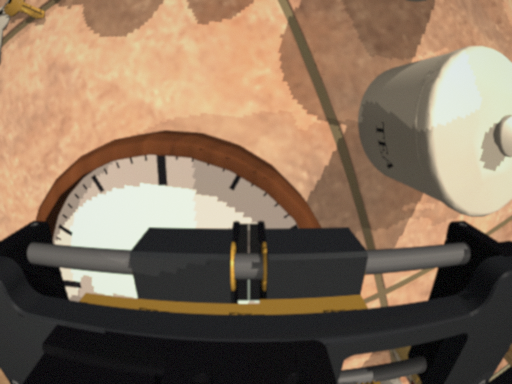

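The finger is at a≈5.57 and the gripper hides the hand. I'll go on to a≈5.95, then measure the hand by image code, testing it on the first picture (a=1.445).

drive_tool(series=[[-1, [-7.9, 6.2, 0], 0], [-1, [-8.7, 5, -0.1], 0], [-1, [-6.2, 2.4, -0.1], 0], [-1, [0, 0, 0], 0]])

```text
time_s: 17.68
eef_pos: [0.6089, 0.1725, 0.048]
tool_rot: [-2.067, -2.365, -0.059]
wrist_force: [0.2, 0.5, -0.7]
grip_width: 0.006
grip_force: 0.0
```

```bash
cat > hand.py <<'E'
from plan import *
def pw(m,X):
    K,R,t=[np.array(m[k]) for k in("camera_matrix","R","t")];q=X@R.T+t
    h=np.hypot(q[:,0],q[:,1]);th=np.arctan2(h,q[:,2]);return np.c_[K[0,2]+K[0,0]*th*q[:,0]/h,K[1,2]+K[1,1]*th*q[:,1]/h]
def prof(img,f,lo,hi,r0=57,r1=83,n=400,c=(0,0)):
    A=np.linspace(lo,hi,n);r=np.linspace(r0,r1,14);g=cv2.cvtColor(img,cv2.COLOR_BGR2GRAY)
    X=np.array([clk([c[0]+k*np.cos(a),c[1]-k*np.sin(a),37]) for a in A for k in r])
    uv=f(X).astype(np.float32);v=cv2.remap(g,uv[:,0].reshape(n,14),uv[:,1].reshape(n,14),cv2.INTER_LINEAR)
    return A,v.astype(float).mean(1)
def peak(A,v):
    i=v.argmin();w=np.where(abs(A-A[i])<.09,np.clip(np.percentile(v,70)-v,0,None),0);return round((A*w).sum()/w.sum(),4),round(v.min()),round(np.median(v))
E
python3 - <<'E'
from hand import *
print(peak(*prof(cv2.imread("pics/side0.png"),lambda X:proj("side",X),1.0,1.9)))
print(peak(*prof(cv2.imread("pics/w1.png"),lambda X:pw(np.load("w1.npz"),X),1.1,1.8)))
info();l=Rc.T@(s["eef_pos"]-C);print("finger a",np.arctan2(-l[1],l[0])%6.2832)
for n in("side","scene"):
    p,_=bot.snapshot(n);p=p[:,:,::-1].copy();cv2.imwrite(f"pics/{n}5.png",p)
    A,v=prof(p,lambda X:proj(n,X),5.4,6.8,n=29);print(n,v.round().astype(int))
E
```

```text
(np.float64(1.473), 40, 238)
(np.float64(1.4518), 56, 232)
17.68 [0.6089 0.1725 0.048 ] clock [63.4 20.9 48. ] [ 0.525  0.571 -0.209 -0.018 -0.756  2.764] [ 0.2  0.5 -0.7] 1.706 [ 0.024  0.029 -0.999]
finger a 5.96479871029108
side [182 180 188 182 184 163 179 149  97  52  34  39  58  65  54  34  32  55
  46  44  42  49  54  58  63  65  70  70  69]
scene [ 87  74  67  65  58  60  76  82  69  54  44  41  37  37  44  62  95 127
 139 142 153 162 166 179 199 214 222 225 223]
```

The gripper still hides it. I'll back off, lift, and look from the w2-like vantage.

drive_tool(series=[[-1, [5, 0, 0], 0], [-1, [4, 0, -4], 0], [-1, [0, 0, -30], 0], [-1, [0, 0, -30], 0], [-1, [-35, 0, 0], 0], [-1, [-35, 0, 0], 0], [-1, [0, 0, 0], 0], [-1, [0, 0, 0], 0]])

```text
time_s: 18.77
eef_pos: [0.6155, 0.1114, 0.1107]
tool_rot: [-2.065, -2.366, -0.06]
wrist_force: [0.3, -0.0, -0.3]
grip_width: 0.008
grip_force: 0.0
```

```bash
cat > look.py <<'E'
from hand import *
import sys
tag=sys.argv[1];info()
m=bot.camera_model("wrist");p,_=bot.snapshot("wrist");p=p[:,:,::-1].copy();cv2.imwrite(f"pics/w{tag}.png",p);np.savez(f"w{tag}.npz",**m)
A,v=prof(p,lambda X:pw(m,X),5.6,6.8);print("wrist",peak(A,v),v[::16].round().astype(int))
# twelve / dial alignment check: brightness along r=86 arc at dial height
a=np.linspace(-.25,.25,41);g=cv2.cvtColor(p,cv2.COLOR_BGR2GRAY)
for a0 in(0,-np.pi/2):
    X=np.array([clk([86*np.cos(x+a0),-86*np.sin(x+a0),20]) for x in a]);uv=pw(m,X).astype(np.float32)
    w=cv2.remap(g,uv[:,:1],uv[:,1:],cv2.INTER_LINEAR).ravel();print("marks",a0,a[w<w.min()+50].round(3))
for n in("side","scene"):
    p,_=bot.snapshot(n);p=p[:,:,::-1].copy();cv2.imwrite(f"pics/{n}{tag}.png",p)
    A,v=prof(p,lambda X:proj(n,X),5.6,6.8);print(n,peak(A,v),v[::16].round().astype(int))
E
python3 look.py 6
```

```text
18.77 [0.6155 0.1114 0.1107] clock [ 61.1 -40.5 110.7] [ 0.43   0.486 -0.171 -0.021 -0.88   2.86 ] [ 0.3 -0.  -0.3] 1.707 [ 0.025  0.029 -0.999]
wrist (np.float64(6.1989), 32, 222) [220 221 223 224 220 222 221 220 221 224 222 218  64  73 231 156 175 214
 232 234 234 235 235 236 233]
marks 0 [-0.088 -0.075 -0.062 -0.05  -0.037 -0.025  0.062  0.075  0.088]
marks -1.5707963267948966 [-0.025 -0.012  0.     0.013]
side (np.float64(6.2167), 30, 191) [207 182 199 199 193 188 191 191 186 188 178 109  47  33  54 109 186 202
 202 209 210 212 216 228 224]
scene (np.float64(6.1873), 113, 155) [169 169 167 158 153 157 157 156 155 153 145 127 113 120 135 136 135 141
 146 150 163 182 198 208 213]
```

```bash
python3 - <<'E'
from hand import *
p=cv2.imread("pics/w6.png")
for r in((57,64),(64,71),(57,73)): print(peak(*prof(p,lambda X:pw(np.load("w6.npz"),X),5.95,6.6,*r)))
p=cv2.imread("pics/side6.png")
print(peak(*prof(p,lambda X:proj("side",X),5.95,6.6,57,72)))
p=cv2.imread("pics/w1.png");print(peak(*prof(p,lambda X:pw(np.load("w1.npz"),X),1.1,1.8,57,73)))
rows([clk([63.4,28,111]),clk([63.4,28,48])])
E
```

```text
(np.float64(6.1996), 35, 230)
(np.float64(6.1976), 31, 236)
(np.float64(6.1984), 32, 231)
(np.float64(6.2252), 29, 219)
(np.float64(1.449), 58, 231)
[68.0, 1.8, 1.3] | [0.6079 0.1795 0.111 ]
[-1.6, -1.8, 63.0] | [0.6079 0.1795 0.048 ]
```

The hand stands at 6.198, so about 5.4 mm remains at the finger's radius. I'll go back down behind it.

drive_tool(series=[[-1, [34, 1, 0.7], 0], [-1, [34, 0.8, 0.6], 0], [-1, [-0.8, -0.9, 31], 0], [-1, [-0.8, -0.9, 32], 0], [-1, [0, 0, 0], 0], [-1, [-4, 0, 0], 0], [-1, [-3, 0, 0], 0], [-1, [0, 0, 0], 0]])

```text
time_s: 19.92
eef_pos: [0.6095, 0.1714, 0.049]
tool_rot: [2.066, 2.365, 0.062]
wrist_force: [0.6, -0.5, 0.9]
grip_width: 0.005
grip_force: 0.0
```

```bash
python3 -c "
from plan import *
info();rows([clk([63.4,15.6,48])])"
```

```text
19.93 [0.6095 0.1714 0.049 ] clock [63.8 19.8 49. ] [ 0.523  0.569 -0.209 -0.018 -0.755  2.766] [ 0.6 -0.5  0.9] 1.706 [ 0.026  0.03  -0.999]
[-4.2, -0.4, 0.9] | [0.6097 0.1672 0.048 ]
```

drive_tool(series=[[-1, [-1.5, 0, 0.5], 0], [-1, [-1.5, 0, 0.4], 0], [-1, [-1.2, 0, 0], 0], [-1, [0, 0, 0], 0], [-1, [5, 0, 0], 0], [-1, [4, 0, -4], 0], [-1, [0, 0, -30], 0], [-1, [0, 0, -30], 0], [-1, [-35, 0, 0], 0], [-1, [-35, 0, 0], 0], [-1, [0, 0, 0], 0], [-1, [0, 0, 0], 0]])

```text
time_s: 21.42
eef_pos: [0.6163, 0.1056, 0.1093]
tool_rot: [-2.065, -2.366, -0.059]
wrist_force: [0.2, 0.7, -0.8]
grip_width: 0.006
grip_force: 0.0
```

```bash
python3 look.py 7 | head -1; python3 - <<'E'
from hand import *
p=cv2.imread("pics/w7.png")
for r in((57,64),(64,71),(57,73)): print(peak(*prof(p,lambda X:pw(np.load("w7.npz"),X),5.95,6.6,*r)))
p=cv2.imread("pics/side7.png")
print(peak(*prof(p,lambda X:proj("side",X),5.95,6.6,57,72)))
E
```

```text
21.43 [0.6163 0.1056 0.1093] clock [ 61.1 -46.3 109.3] [ 0.42   0.487 -0.172 -0.021 -0.877  2.87 ] [ 0.2  0.7 -0.8] 1.707 [ 0.025  0.029 -0.999]
(np.float64(6.2621), 35, 228)
(np.float64(6.2601), 31, 235)
(np.float64(6.261), 33, 230)
(np.float64(6.2857), 29, 191)
```

Wrist says 6.261, about 0.2 min short. I'll check the dial's orientation against the marks before deciding on a nudge.

```bash
python3 - <<'E'
from hand import *
m=np.load("w7.npz");g=cv2.cvtColor(cv2.imread("pics/w7.png"),cv2.COLOR_BGR2GRAY)
a=np.linspace(-.16,.16,65);r=np.linspace(80,91,8)
for h in range(12):
    a0=h*np.pi/6
    X=np.array([clk([k*np.cos(x+a0),-k*np.sin(x+a0),20]) for x in a for k in r]);uv=pw(m,X).astype(np.float32)
    w=cv2.remap(g,uv[:,0].reshape(65,8),uv[:,1].reshape(65,8),cv2.INTER_LINEAR).astype(float).mean(1)
    q=np.clip(np.median(w)-20-w,0,None);print(h,uv.mean(0).round(),round((a*q).sum()/max(q.sum(),1),4),"min",w.min().round(),"med",np.median(w))
    if h==0: print(w.round().astype(int))
E
```

```text
0 [273. 147.] 0.0072 min 24.0 med 116.0
[174 174 173 172 171 170 168 167 166 166 167 168 167 162 150 133 110  84
  60  43  32  27  26  25  24  27  31  39  49  59  66  69  72  72  76  82
  97 116 134 151 154 148 126  98  69  45  34  27  26  27  32  42  62  88
 119 148 171 185 192 192 192 192 192 192 194]
1 [259. 199.] 0.0159 min 146.0 med 229.5
2 [223. 234.] 0.0 min 33.0 med 37.75
3 [176. 246.] 0.0 min 33.0 med 34.5
4 [129. 234.] -0.1145 min 39.0 med 227.625
5 [ 94. 201.] -0.0044 min 150.0 med 224.875
6 [ 78. 155.] -0.0103 min 32.0 med 224.0
7 [ 86. 105.] -0.0106 min 137.0 med 223.875
8 [117.  65.] -0.0072 min 106.0 med 188.875
9 [166.  46.] -0.0025 min 26.0 med 179.75
10 [219.  56.] 0.0056 min 92.0 med 183.5
11 [259.  94.] 0.0114 min 100.0 med 185.875
```

```bash
cat > fit.py <<'E'
from hand import *
from scipy.optimize import least_squares
import sys
tag=sys.argv[1];m=dict(np.load(f"w{tag}.npz"));img=cv2.imread(f"pics/w{tag}.png");g=cv2.cvtColor(img,cv2.COLOR_BGR2GRAY)
a=np.linspace(-.05,.05,41);r=np.linspace(81,90,7);D=[]
for h in(5,6,7,8,9,10,11):
    a0=h*np.pi/6
    X=np.array([clk([k*np.cos(x+a0),-k*np.sin(x+a0),20]) for x in a for k in r]);uv=pw(m,X).astype(np.float32)
    w=cv2.remap(g,uv[:,0].reshape(41,7),uv[:,1].reshape(41,7),cv2.INTER_LINEAR).astype(float).mean(1)
    q=np.clip(np.percentile(w,75)-15-w,0,None);D.append((a0,(a*q).sum()/q.sum()))
D=np.array(D);S=np.c_[-np.sin(D[:,0])/86,-np.cos(D[:,0])/86,np.ones(len(D))]
x=least_squares(lambda x:S@x-D[:,1],[0,0,0],loss='soft_l1',f_scale=.003).x;print("dial shift mm",x[:2].round(2),"turn",x[2].round(4),"res",(S@x-D[:,1]).round(4))
A,v=prof(img,lambda X:pw(m,X),5.95,6.6,57,73,c=x[:2]);k=peak(A,v);print("hand raw",k,"true",k[0]-x[2])
E
python3 fit.py 6; python3 fit.py 7
```

```text
dial shift mm [-0.48 -1.09] turn 0.0034 res [-0.0004  0.0006  0.     -0.0004  0.0003 -0.0004  0.0003]
hand raw (np.float64(6.1822), 33, 232) true 6.178792998241617
dial shift mm [-0.47 -1.12] turn 0.0034 res [-0.0006  0.0007  0.0003 -0.0007  0.0004 -0.0006  0.0004]
hand raw (np.float64(6.2439), 33, 230) true 6.240476681855345
```

The fit is sharp (0.0005 rad residuals), with the hand at 6.240. It needs 0.043 rad more, about 2.7 mm.

drive_tool(series=[[-1, [35, 1, 0.7], 0], [-1, [35, 0.8, 0.6], 0], [-1, [-0.8, -0.9, 30], 0], [-1, [-0.8, -0.9, 31], 0], [-1, [0, 0, 0], 0], [-1, [-3, 0, 0], 0], [-1, [0, 0, 0], 0], [-1, [0, 0, 0], 0]])

```text
time_s: 22.58
eef_pos: [0.6095, 0.1719, 0.0498]
tool_rot: [2.066, 2.366, 0.062]
wrist_force: [-0.0, -0.6, -0.3]
grip_width: 0.004
grip_force: 0.0
```

```bash
python3 -c "
from plan import *
info();rows([clk([63.4,13.6,48])])"
```

```text
22.57 [0.6095 0.1719 0.0498] clock [63.8 20.2 49.8] [ 0.524  0.568 -0.208 -0.018 -0.757  2.766] [-0.  -0.6 -0.3] 1.706 [ 0.026  0.03  -0.999]
[-6.7, -0.4, 1.6] | [0.61   0.1652 0.048 ]
```

drive_tool(series=[[-1, [-2.5, 0, 0.8], 0], [-1, [-2, 0, 0.8], 0], [-1, [-1.2, 0, 0], 0], [-1, [-1, 0, 0], 0], [-1, [0, 0, 0], 0], [-1, [0, 0, 0], 0]])

```text
time_s: 23.32
eef_pos: [0.6098, 0.1651, 0.0467]
tool_rot: [-2.065, -2.366, -0.059]
wrist_force: [0.4, -0.7, -0.0]
grip_width: 0.005
grip_force: 0.0
```

```bash
python3 -c "
from plan import *
info()"
```

```text
23.32 [0.6098 0.1651 0.0467] clock [63.1 13.5 46.7] [ 0.514  0.571 -0.212 -0.019 -0.752  2.777] [ 0.4 -0.7 -0. ] 1.707 [ 0.024  0.028 -0.999]
```

drive_tool(series=[[-1, [5, 0, 0], 0], [-1, [4, 0, -4], 0], [-1, [0, 0, -30], 0], [-1, [0, 0, -30], 0], [-1, [-33, 0, 0], 0], [-1, [-33, 0, 0], 0], [-1, [0, 0, 0], 0], [-1, [0, 0, 0], 0]])

```text
time_s: 24.32
eef_pos: [0.6161, 0.1073, 0.1095]
tool_rot: [-2.065, -2.366, -0.06]
wrist_force: [0.7, -0.7, 0.3]
grip_width: 0.005
grip_force: 0.0
```

```bash
python3 look.py 8 | head -1; python3 fit.py 8
```

```text
24.32 [0.6161 0.1073 0.1095] clock [ 61.1 -44.7 109.5] [ 0.423  0.487 -0.172 -0.021 -0.877  2.867] [ 0.7 -0.7  0.3] 1.707 [ 0.025  0.029 -0.999]
dial shift mm [-0.48 -1.08] turn 0.0033 res [-0.0003  0.0005 -0.0001 -0.0003  0.0003 -0.0002  0.0001]
hand raw (np.float64(6.2761), 32, 231) true 6.272755889062934
```

The hand stands at 6.27 (0.1 min short). One more 0.8 mm nudge is cheap.

drive_tool(series=[[-1, [33, 1, 0.7], 0], [-1, [33, 0.8, 0.6], 0], [-1, [-0.8, -0.9, 31], 0], [-1, [-0.8, -0.9, 31], 0], [-1, [0, 0, 0], 0], [-1, [-3, 0, 0], 0], [-1, [0, 0, 0], 0], [-1, [0, 0, 0], 0]])

```text
time_s: 25.48
eef_pos: [0.6098, 0.1696, 0.0488]
tool_rot: [2.066, 2.366, 0.062]
wrist_force: [-0.1, -0.4, 0.3]
grip_width: 0.008
grip_force: 0.0
```

```bash
python3 -c "
from plan import *
info();rows([clk([63.2,12.7,48])])"
```

```text
25.48 [0.6098 0.1696 0.0488] clock [63.8 18.  48.8] [ 0.521  0.569 -0.21  -0.019 -0.755  2.77 ] [-0.1 -0.4  0.3] 1.706 [ 0.026  0.03  -0.999]
[-5.3, -0.6, 0.6] | [0.6099 0.1643 0.048 ]
```

drive_tool(series=[[-1, [-2.5, -0.3, 0.4], 0], [-1, [-1.5, 0, 0.4], 0], [-1, [-1.3, 0, 0], 0], [-1, [0, 0, 0], 0], [-1, [0, 0, 0], 0], [-1, [5, 0, 0], 0], [-1, [4, 0, -4], 0], [-1, [0, 0, -30], 0], [-1, [0, 0, -30], 0], [-1, [-33, 0, 0], 0], [-1, [-33, 0, 0], 0], [-1, [0, 0, 0], 0]])

```text
time_s: 26.98
eef_pos: [0.6158, 0.1044, 0.1095]
tool_rot: [-2.068, -2.363, -0.059]
wrist_force: [0.2, 0.7, 0.6]
grip_width: 0.005
grip_force: 0.0
```

```bash
python3 look.py 9 | head -1; python3 fit.py 9; python3 - <<'E'
from plan import *
# bezel: brass pixels from the side camera in the clock frame
p=cv2.imread("pics/side9.png");_,d=bot.snapshot("side");m=bot.camera_model("side");K,R,t=[np.array(m[k]) for k in("camera_matrix","R","t")]
v,u=np.mgrid[:384,:512];X=(np.stack([(u-K[0,2])/K[0,0]*d,(v-K[1,2])/K[1,1]*d,d],-1)-t)@R
h=cv2.cvtColor(p,cv2.COLOR_BGR2HSV);L=(X-C)@Rc
g=(h[:,:,0]>18)&(h[:,:,0]<30)&(h[:,:,1]>130)&(L[:,:,2]>.2)&(abs(L[:,:,0])<.115)&(L[:,:,1]<-.1)&(L[:,:,1]>-.22)
q=L[g];print(len(q));i=q[:,2].argsort()[-12:];print((1e3*q[i]).round());b=np.arctan2(q[:,2]-.049,q[:,1]+.117);print("b",np.percentile(b,[5,25,50,75,95]).round(3))
E
```

```text
26.98 [0.6158 0.1044 0.1095] clock [ 60.4 -47.5 109.5] [ 0.419  0.486 -0.173 -0.021 -0.877  2.869] [0.2 0.7 0.6] 1.704 [ 0.024  0.029 -0.999]
dial shift mm [-0.45 -1.06] turn 0.0031 res [-0.0002  0.0007 -0.0004 -0.0003  0.0002  0.0003 -0.0002]
hand raw (np.float64(6.2906), 32, 227) true 6.287522121002036
0
[]Traceback (most recent call last):
  File "<stdin>", line 7, in <module>
    return _quantile_unchecked(
        a, q, axis, out, overwrite_input, method, keepdims, weights)
    return _ureduce(a,
                    func=_quantile_ureduce_func,
    ...<5 lines>...
                    overwrite_input=overwrite_input,
                    method=method)
    r = func(a, **kwargs)
    result = _quantile(arr,
                       quantiles=q,
    ...<2 lines>...
                       out=out,
                       weights=wgt)
    slices_having_nans = np.isnan(arr[-1, ...])
                                  ~~~^^^^^^^^^
IndexError: index -1 is out of bounds for axis 0 with size 0
```

The hand reads 6.2875, or about 6.283 after correcting for the hand's top-surface parallax: four o'clock. Next is the glass: clear of the cabinets, up and over to behind it, with a 0.4 rad roll to stay within joint 6's range.

```bash
python3 - <<'E'
from plan import *
rows([clk([-60,-40,110]),clk([-60,-40,335])])
r=Ro.from_euler('z',.4).as_matrix();T=T@r
import plan;plan.T=T;s["eef_pos"]=clk([-60,-40,335]);print("rolled")
rows([clk([-5,-225,335]),clk([-5,-225,282])])
E
```

```text
[4.3, -120.8, -4.0] | [0.4955 0.0945 0.11  ]
[5.7, 6.3, -224.8] | [0.4955 0.0945 0.335 ]
rolled
[-148.0, 123.8, -3.1] | [ 0.5765 -0.0807  0.335 ]
[-1.8, -0.9, 53.0] | [ 0.5765 -0.0807  0.282 ]
```

drive_tool(series=[[-1, [1, -30, -1], 0], [-1, [1, -30, -1], 0], [-1, [1, -30, -1], 0], [-1, [1.3, -30.8, -1], 0], [-1, [0, 0, 0], 0], [-1, [1, 1, -37], 0], [-1, [1, 1, -37], 0], [-1, [1, 1, -38], 0], [-1, [1, 1, -38], 0.13], [-1, [1, 1, -38], 0.13], [-1, [0.7, 1.3, -37], 0.14], [-1, [0, 0, 0], 0]])

```text
time_s: 28.68
eef_pos: [0.4979, 0.0945, 0.3388]
tool_rot: [-2.489, -1.906, -0.07]
wrist_force: [-0.2, -0.1, -0.2]
grip_width: 0.007
grip_force: 0.0
```

```bash
python3 - <<'E'
from plan import *
info();rows([clk([-5,-225,335]),clk([-5,-225,282])])
E
```

```text
28.68 [0.4979 0.0945 0.3388] clock [-57.6 -40.3 338.8] [ 0.501  0.104 -0.117 -0.013 -1.307  2.38 ] [-0.2 -0.1 -0.2] 1.307 [ 0.032  0.031 -0.999]
[-148.8, 121.4, 0.8] | [ 0.5765 -0.0807  0.335 ]
[-2.1, -1.2, 52.9] | [ 0.5765 -0.0807  0.282 ]
```

drive_tool(series=[[-1, [-37.2, 30.4, 0], 0], [-1, [-37.2, 30.4, 0], 0], [-1, [-37.2, 30.4, 0], 0], [-1, [-37.2, 30.3, 0], 0], [-1, [0, 0, 0], 0], [-1, [-1, -0.6, 26], 0], [-1, [-1, -0.6, 27], 0], [-1, [0, 0, 0], 0], [-1, [0, 0, 0], 0]])

```text
time_s: 29.8
eef_pos: [0.5744, -0.0815, 0.2799]
tool_rot: [-2.488, -1.906, -0.059]
wrist_force: [-0.0, 0.9, 0.3]
grip_width: 0.006
grip_force: 0.0
```

```bash
python3 - <<'E'
from plan import *
info()
p,d=bot.snapshot("side");p=p[:,:,::-1].copy();cv2.imwrite("pics/side10.png",p);m=bot.camera_model("side");K,R,t=[np.array(m[k]) for k in("camera_matrix","R","t")]
v,u=np.mgrid[:384,:512];X=(np.stack([(u-K[0,2])/K[0,0]*d,(v-K[1,2])/K[1,1]*d,d],-1)-t)@R
h=cv2.cvtColor(p,cv2.COLOR_BGR2HSV);L=(X-C)@Rc
g=(h[:,:,0]>18)&(h[:,:,0]<30)&(h[:,:,1]>130)&(L[:,:,2]>.1)&(abs(L[:,:,0])<.115)&(L[:,:,1]<-.1)&(L[:,:,1]>-.22)
q=L[g];print(len(q))
if len(q): print((1e3*q[q[:,2].argsort()[-5:]]).round(),np.percentile(np.arctan2(q[:,2]-.049,q[:,1]+.117),[5,25,50,75,95]).round(3))
S=14;sx=13.4
def Q(b,r): return clk([-5,-117+r*np.cos(b)-4.5*np.sin(b)-sx,49+r*np.sin(b)+4.5*np.cos(b)+17])
pts=[clk([-5,y,282]) for y in(-205,-190,-178,-166,-154,-142)]
B=np.r_[np.arange(1.55,.2,-.055),np.arange(.2,-.001,-.025)]
pts+=[Q(b,222+5*(1-b/1.55)) for b in B];rows(pts);print(len(pts))
E
```

```text
29.8 [ 0.5744 -0.0815  0.2799] clock [  -7.1 -225.5  279.9] [ 0.125  0.272 -0.045 -0.026 -1.225  2.762] [-0.   0.9  0.3] 1.308 [ 0.026  0.028 -0.999]
258
[[  -6. -162.  282.]
 [ -11. -163.  283.]
 [   5. -160.  283.]
 [ -10. -161.  283.]
 [   7. -206.  354.]] [1.733 1.744 1.751 1.758 1.767]
[19.7, -6.1, -1.5] | [ 0.5736 -0.0609  0.282 ]
[13.8, -5.9, 0.4] | [ 0.5715 -0.0461  0.282 ]
[11.0, -4.8, 0.3] | [ 0.5697 -0.0342  0.282 ]
[11.0, -4.8, 0.3] | [ 0.568  -0.0223  0.282 ]
[11.0, -4.8, 0.3] | [ 0.5663 -0.0104  0.282 ]
[11.0, -4.8, 0.3] | [0.5646 0.0014 0.282 ]
[11.0, -4.5, -5.8] | [0.5629 0.013  0.288 ]
[11.2, -4.8, 0.5] | [0.5612 0.0251 0.2879]
[11.2, -4.8, 1.1] | [0.5594 0.0372 0.287 ]
[11.1, -4.8, 1.8] | [0.5577 0.0492 0.2855]
[11.0, -4.8, 2.5] | [0.5559 0.0612 0.2834]
[10.9, -4.8, 3.1] | [0.5542 0.073  0.2805]
[10.7, -4.7, 3.8] | [0.5526 0.0846 0.277 ]
[10.5, -4.7, 4.4] | [0.5509 0.0961 0.2729]
[10.2, -4.6, 5.0] | [0.5493 0.1073 0.2681]
[10.0, -4.5, 5.7] | [0.5477 0.1182 0.2627]
[9.7, -4.4, 6.3] | [0.5462 0.1288 0.2567]
[9.3, -4.2, 6.8] | [0.5447 0.1391 0.2501]
[9.0, -4.1, 7.4] | 
[... 211 characters left out ...]
0.537  0.1923 0.1995]
[6.3, -3.0, 10.2] | [0.5359 0.1994 0.1894]
[5.8, -2.8, 10.6] | [0.535 0.206 0.179]
[5.2, -2.6, 11.0] | [0.5341 0.212  0.1682]
[4.6, -2.4, 11.3] | [0.5333 0.2174 0.157 ]
[4.1, -2.1, 11.5] | [0.5326 0.2222 0.1456]
[3.5, -1.9, 11.8] | [0.532  0.2264 0.1339]
[2.9, -1.6, 12.0] | [0.5315 0.2299 0.122 ]
[1.3, -0.8, 6.6] | [0.5313 0.2316 0.1154]
[1.0, -0.6, 5.6] | [0.5311 0.2328 0.1099]
[0.8, -0.5, 5.6] | [0.5309 0.2339 0.1043]
[0.7, -0.5, 5.6] | [0.5308 0.2349 0.0987]
[0.6, -0.4, 5.6] | [0.5307 0.2357 0.0931]
[0.4, -0.4, 5.6] | [0.5306 0.2364 0.0875]
[0.3, -0.3, 5.7] | [0.5305 0.2369 0.0818]
[0.2, -0.3, 5.7] | [0.5305 0.2373 0.0762]
[0.1, -0.2, 5.7] | [0.5304 0.2376 0.0705]
40
```

Nothing touched; b≈1.755. I'll push on the rim 30 mm toward the robot side for more cabinet clearance, and check the cabinet's front plane.

```bash
python3 - <<'E'
from plan import *
N=np.array([.79,.613])
for n in("scene","side"):
    d=np.load(n+"0.npy");m=bot.camera_model(n);K,R,t=[np.array(m[k]) for k in("camera_matrix","R","t")]
    v,u=np.mgrid[:384,:512];X=((np.stack([(u-K[0,2])/K[0,0]*d,(v-K[1,2])/K[1,1]*d,d],-1)-t)@R)[d>0]
    q=X[(X[:,2]>.44)&(X[:,2]<.62)&(X[:,0]>.4)&(X[:,0]<.8)&(X[:,1]>.0)&(X[:,1]<.4)];
    if len(q): print(n,len(q),"n.p",np.percentile(q[:,:2]@N,[0,2,10,50]).round(3),"zmin",q[:,2].min(), q[(q[:,:2]@N).argmin()])
sx=13.4
def Q(b,r): return clk([-30,-117+r*np.cos(b)-7*np.sin(b)-sx,49+r*np.sin(b)+7*np.cos(b)+17])
pts=[clk([-30,y,267]) for y in(-205,-190,-178,-166,-154,-142)]
B=np.r_[np.arange(1.55,.2,-.055),np.arange(.2,-.001,-.025)]
pts+=[Q(b,214+5*(1-b/1.55)) for b in B];rows(pts);print(len(pts))
E
```

```text
scene 9826 n.p [0.596 0.601 0.606 0.626] zmin 0.4541414252264975 [0.71305714 0.05268494 0.58363379]
side 8322 n.p [0.607 0.617 0.626 0.647] zmin 0.4539138492584936 [0.61377509 0.19999315 0.57180368]
[9.3, -29.5, 13.1] | [ 0.5489 -0.0645  0.267 ]
[13.8, -5.9, 0.4] | [ 0.5467 -0.0496  0.267 ]
[11.0, -4.8, 0.3] | [ 0.545  -0.0378  0.267 ]
[11.0, -4.8, 0.3] | [ 0.5433 -0.0259  0.267 ]
[11.0, -4.8, 0.3] | [ 0.5416 -0.014   0.267 ]
[11.0, -4.8, 0.3] | [ 0.5398 -0.0021  0.267 ]
[8.8, -3.3, -12.9] | [0.5385 0.0068 0.2801]
[10.8, -4.7, 0.3] | [0.5369 0.0185 0.2801]
[10.8, -4.7, 0.9] | [0.5352 0.0301 0.2794]
[10.7, -4.7, 1.6] | [0.5335 0.0418 0.2781]
[10.6, -4.7, 2.2] | [0.5318 0.0533 0.2762]
[10.5, -4.6, 2.9] | [0.5302 0.0647 0.2736]
[10.3, -4.6, 3.5] | [0.5285 0.076  0.2704]
[10.2, -4.5, 4.1] | [0.5269 0.0871 0.2665]
[9.9, -4.4, 4.7] | [0.5254 0.0979 0.2621]
[9.7, -4.3, 5.3] | [0.5238 0.1086 0.257 ]
[9.4, -4.2, 5.9] | [0.5223 0.1189 0.2513]
[9.1, -4.1, 6.5] | [0.5209 0.1289 0.2451]
[8.7, -4.0, 7.0] | [0.5195 0.1386 0.2384]
[8.4, -3.9, 7.5] | [0.5181 0.1479 0.231 ]
[8.0, -3.7, 8.0] | [0.5168 0.1568 0.2232]
[7.6, -3.5, 8.5] | [0.5156 0.1653 0.2149]
[7.1, -3.4, 9.0] | [0.5145 0.1733 0.2061]
[6.7, -3.2, 9.4] | [0.5134 0.1808 0.1969]
[6.2, -3.0, 9.8] | [0.5124 0.1878 0.1873]
[5.7, -2.8, 10.2] | [0.5114 0.1943 0.1773]
[5.1, -2.6, 10.5] | [0.5106 0.2002 0.1669]
[4.6, -2.3, 10.8] | [0.5098 0.2056 0.1562]
[4.1, -2.1, 11.1] | [0.5091 0.2103 0.1453]
[3.5, -1.9, 11.3] | [0.5085 0.2145 0.134 ]
[2.9, -1.6, 11.5] | [0.508  0.2181 0.1226]
[1.3, -0.8, 6.4] | [0.5077 0.2198 0.1162]
[1.0, -0.6, 5.3] | [0.5076 0.221  0.1109]
[0.9, -0.5, 5.4] | [0.5074 0.2221 0.1056]
[0.7, -0.5, 5.4] | [0.5072 0.2231 0.1002]
[0.6, -0.4, 5.4] | [0.5071 0.224  0.0948]
[0.5, -0.4, 5.4] | [0.507  0.2247 0.0894]
[0.4, -0.3, 5.5] | [0.5069 0.2253 0.0839]
[0.2, -0.3, 5.5] | [0.5069 0.2258 0.0785]
[0.1, -0.2, 5.5] | [0.5068 0.2261 0.073 ]
40
```

Cabinet front is at n·p≈0.60 and the path stays well clear. Start pushing, holding the height until the arc drops to it.

drive_tool(series=[[-1, [9.3, -29.5, 13.1], 0], [-1, [13.8, -5.9, 0.4], 0], [-1, [11, -4.8, 0.3], 0], [-1, [11, -4.8, 0.3], 0], [-1, [11, -4.8, 0.3], 0], [-1, [11, -4.8, 0.3], 0], [-1, [8.8, -3.3, 0.3], 0], [-1, [10.8, -4.7, 0.3], 0], [-1, [10.8, -4.7, 0.3], 0], [-1, [0, 0, 0], 0]])

```text
time_s: 31.1
eef_pos: [0.5344, 0.0312, 0.2652]
tool_rot: [-2.487, -1.905, -0.057]
wrist_force: [0.2, -0.1, -0.2]
grip_width: 0.006
grip_force: 0.0
```

```bash
cat > bz.py <<'E'
from plan import *
info()
p,d=bot.snapshot("side");p=p[:,:,::-1].copy();m=bot.camera_model("side");K,R,t=[np.array(m[k]) for k in("camera_matrix","R","t")]
v,u=np.mgrid[:384,:512];X=(np.stack([(u-K[0,2])/K[0,0]*d,(v-K[1,2])/K[1,1]*d,d],-1)-t)@R
h=cv2.cvtColor(p,cv2.COLOR_BGR2HSV);L=(X-C)@Rc
rr=np.hypot(L[:,:,1]+.117,L[:,:,2]-.049)
g=(h[:,:,0]>18)&(h[:,:,0]<30)&(h[:,:,1]>130)&(abs(L[:,:,0])<.115)&(rr<.245)&(rr>.08)&(L[:,:,2]>.04)&(d>0)
q=L[g];print(len(q),"b pct",np.percentile(np.arctan2(q[:,2]-.049,q[:,1]+.117),[5,25,50,75,95]).round(3))
E
python3 bz.py
```

```text
31.1 [0.5344 0.0312 0.2652] clock [ -30.6 -108.3  265.2] [ 0.35   0.201 -0.179 -0.021 -1.159  2.536] [ 0.2 -0.1 -0.2] 1.308 [ 0.023  0.029 -0.999]
141 b pct [1.427 1.432 1.436 1.443 1.45 ]
```

The glass follows (b≈1.44, past upright), with negligible force. Continue.

drive_tool(series=[[-1, [10.7, -4.7, 0.3], 0], [-1, [10.6, -4.7, 0.3], 0], [-1, [10.5, -4.6, 0.3], 0], [-1, [10.3, -4.6, 0.3], 0], [-1, [10.2, -4.5, 0.3], 0], [-1, [9.9, -4.4, 3.5], 0], [-1, [9.7, -4.3, 5.3], 0], [-1, [9.4, -4.2, 5.9], 0], [-1, [9.1, -4.1, 6.5], 0], [-1, [8.7, -4, 7], 0], [-1, [8.4, -3.9, 7.5], 0], [-1, [8, -3.7, 8], 0]])

```text
time_s: 32.65
eef_pos: [0.5159, 0.1569, 0.2229]
tool_rot: [-2.488, -1.904, -0.057]
wrist_force: [0.3, -1.3, 0.6]
grip_width: 0.004
grip_force: 0.4
```

```bash
python3 bz.py
```

```text
32.65 [0.5159 0.1569 0.2229] clock [-30.9  18.8 222.9] [ 0.59   0.237 -0.245 -0.012 -1.052  2.292] [ 0.3 -1.3  0.6] 1.306 [ 0.024  0.029 -0.999]
9 b pct [0.792 0.794 0.803 0.804 0.81 ]
```

drive_tool(series=[[-1, [7.6, -3.5, 8.5], 0], [-1, [7.1, -3.4, 9], 0], [-1, [6.7, -3.2, 9.4], 0], [-1, [6.2, -3, 9.8], 0], [-1, [5.7, -2.8, 10.2], 0], [-1, [5.1, -2.6, 10.5], 0], [-1, [4.6, -2.3, 10.8], 0], [-1, [4.1, -2.1, 11.1], 0], [-1, [3.5, -1.9, 11.3], 0], [-1, [2.9, -1.6, 8], 0], [-1, [0.5, -0.3, 4], 0], [-1, [0, 0, 0], 0]])

```text
time_s: 34.2
eef_pos: [0.5068, 0.2184, 0.1221]
tool_rot: [-2.488, -1.904, -0.057]
wrist_force: [0.2, -0.6, 0.1]
grip_width: 0.01
grip_force: 0.0
```

```bash
python3 bz.py; python3 -c "
from plan import *
rows([clk([-30,85,100]),clk([-30,87,78]),clk([-30,88,73])])"
```

```text
34.2 [0.5068 0.2184 0.1221] clock [-31.1  81.  122.1] [ 0.697  0.363 -0.352 -0.009 -0.82   2.186] [ 0.2 -0.6  0.1] 1.306 [ 0.024  0.028 -0.999]
[3.3, -1.1, 22.5] | [0.5073 0.2225 0.1   ]
[1.1, -1.1, 22.0] | [0.5071 0.2245 0.078 ]
[0.7, -0.5, 5.0] | [0.5069 0.2255 0.073 ]Traceback (most recent call last):
  File "bz.py", line 8, in <module>
    q=L[g];print(len(q),"b pct",np.percentile(np.arctan2(q[:,2]-.049,q[:,1]+.117),[5,25,50,75,95]).round(3))
                                ~~~~~~~~~~~~~^^^^^^^^^^^^^^^^^^^^^^^^^^^^^^^^^^^^^^^^^^^^^^^^^^^^^
    return _quantile_unchecked(
        a, q, axis, out, overwrite_input, method, keepdims, weights)
    return _ureduce(a,
                    func=_quantile_ureduce_func,
    ...<5 lines>...
                    overwrite_input=overwrite_input,
                    method=method)
    r = func(a, **kwargs)
    result = _quantile(arr,
                       quantiles=q,
    ...<2 lines>...
                       out=out,
                       weights=wgt)
    slices_having_nans = np.isnan(arr[-1, ...])
                                  ~~~^^^^^^^^^
IndexError: index -1 is out of bounds for axis 0 with size 0
```

Occluded now, but tracking matched so far. Close the rest slowly (about 30 mm/s).

drive_tool(series=[[-1, [0.6, -0.2, 4.5], 0], [-1, [0.7, -0.2, 4.5], 0], [-1, [0.7, -0.2, 4.5], 0], [-1, [0.7, -0.2, 4.5], 0], [-1, [0.6, -0.3, 4.5], 0], [-1, [0.2, -0.2, 4], 0], [-1, [0.2, -0.2, 4], 0], [-1, [0.2, -0.2, 4], 0], [-1, [0.2, -0.2, 4], 0], [-1, [0.2, -0.2, 3], 0], [-1, [0.2, -0.2, 3], 0], [-1, [0, 0, 2], 0]])

```text
time_s: 35.75
eef_pos: [0.507, 0.2246, 0.0758]
tool_rot: [-2.488, -1.904, -0.057]
wrist_force: [-0.7, -0.3, 1.4]
grip_width: 0.003
grip_force: 0.2
```

drive_tool(series=[[-1, [0, 0, 1], 0], [-1, [0, 0, 0], 0]])

```text
time_s: 36.0
eef_pos: [0.5069, 0.2246, 0.0749]
tool_rot: [-2.488, -1.904, -0.057]
wrist_force: [0.6, 0.3, -0.1]
grip_width: 0.008
grip_force: 0.1
```

drive_tool(series=[[-1, [0, 0, 1], 0], [-1, [0, 0, 1], 0], [-1, [0, 0, 0.5], 0], [-1, [0, 0, 0], 0], [-1, [0, 0, 0], 0]])

```text
time_s: 36.62
eef_pos: [0.507, 0.2247, 0.0726]
tool_rot: [-2.488, -1.904, -0.057]
wrist_force: [-0.9, -0.1, 1.0]
grip_width: 0.002
grip_force: 0.4
```

drive_tool(series=[[-1, [0, 0, 0.7], 0], [-1, [0, 0, 0.7], 0], [-1, [0, 0, 0], 0]])

```text
time_s: 37.0
eef_pos: [0.5072, 0.2248, 0.0715]
tool_rot: [-2.488, -1.904, -0.058]
wrist_force: [-0.9, -0.1, 4.9]
grip_width: 0.006
grip_force: 2.2
```

```bash
python3 -c "
from plan import *
info();print(s['wrist_force'],s['joint_efforts'].round(1))"
```

```text
37.0 [0.5072 0.2248 0.0715] clock [-29.8  87.3  71.5] [ 0.706  0.434 -0.396 -0.009 -0.703  2.178] [-0.9 -0.1  4.9] 1.307 [ 0.025  0.029 -0.999]
[-0.91096473 -0.05592187  4.91913916] [  0.  -34.   13.1   2.7   0.4  -0. ]
```

4.9 N is well above what the hinge needs, so the rim is seated. One more small press, then lift straight off and retreat.

drive_tool(series=[[-1, [0, 0, 0.7], 0], [-1, [0, 0, 0], 0]])

```text
time_s: 37.25
eef_pos: [0.5074, 0.2248, 0.0711]
tool_rot: [-2.488, -1.904, -0.058]
wrist_force: [-1.2, -1.6, 6.8]
grip_width: 0.004
grip_force: 3.1
```

drive_tool(series=[[-1, [0, 0, -2], 0], [-1, [0, 0, -6], 0], [-1, [0, 0, -30], 0], [-1, [-1, -40, -10], 0], [-1, [-1, -40, -20], 0], [-1, [-1, -40, -20], 0], [-1, [-1, -30, -20], 0], [-1, [0, 0, 0], 0]])

```text
time_s: 38.25
eef_pos: [0.3578, 0.2579, 0.1774]
tool_rot: [-2.484, -1.906, -0.063]
wrist_force: [0.5, -0.9, 0.3]
grip_width: 0.003
grip_force: 0.0
```

```bash
python3 - <<'E'
from plan import *
info()
for n in("side","scene"):
    p,d=bot.snapshot(n);p=p[:,:,::-1].copy();cv2.imwrite(f"pics/{n}11.png",p);m=bot.camera_model(n);K,R,t=[np.array(m[k]) for k in("camera_matrix","R","t")]
    v,u=np.mgrid[:384,:512];X=(np.stack([(u-K[0,2])/K[0,0]*d,(v-K[1,2])/K[1,1]*d,d],-1)-t)@R
    h=cv2.cvtColor(p,cv2.COLOR_BGR2HSV);L=(X-C)@Rc
    g=(h[:,:,0]>16)&(h[:,:,0]<30)&(h[:,:,1]>110)&(np.hypot(L[:,:,0],L[:,:,1])<.13)&(L[:,:,2]>.03)&(L[:,:,2]<.3)&(d>0)
    q=L[g];print(n,len(q))
    if len(q)>10: print("slope z vs y",np.polyfit(q[:,1],q[:,2],1),"max z",np.percentile(q[:,2],[5,50,98]), "centre",((q.max(0)+q.min(0))/2*1e3).round(1))
a,b=[cv2.imread(f"pics/{n}11.png") for n in("side","scene")]
x=cv2.resize(a[110:260,150:370],None,fx=2.7,fy=2.7,interpolation=cv2.INTER_CUBIC);cv2.imwrite("pics/final.png",x)
E
```

```text
38.25 [0.3578 0.2579 0.1774] clock [-173.   141.4  177.4] [ 0.999  0.112 -0.541  0.006 -0.877  1.877] [ 0.5 -0.9  0.3] 1.309 [ 0.026  0.032 -0.999]
side 379
slope z vs y [-0.00111225  0.05435419] max z [0.05136639 0.05433756 0.05795259] centre [18.6 16.3 53.9]
scene 411
slope z vs y [0.01979167 0.05257506] max z [0.04254058 0.05289578 0.05777988] centre [-4.1 -0.9 47.1]
```

View pics/final.png

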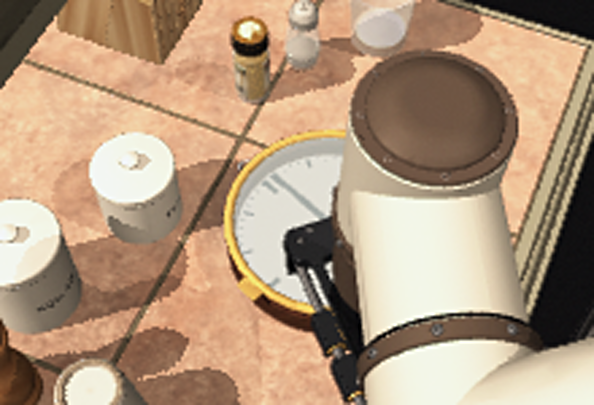

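The closed brass rim surrounds the dial around (330,225), with the tab at (250,287). It lies level at 54 mm (slope -0.001), so the glass is fully shut, the clock hasn't moved and the arm is clear. Handing in.

```bash
python3 -c "
from workcell import bot
print(bot.job_done())"
```

```text
the job is handed in; nothing more can be done
None
```

The long hand was pushed round to four o'clock (measured within about 0.1 minute), the glass is gently and fully shut, the clock was left in place, and the job was handed in at about 38 s of the 72 s allowed.

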